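# Lay out the sprigging bench

### The job

Lay out this porcelain bench for pressing sprigs: take every plaster mould out of the slatted drying tray, where they lie flush, and seat each one flat and face up, fully down, in a nest of its own on the pressing board. Put every rolling pin away, resting fully down along a row of V notches of the pin rack, and leave the rest of the ware on the bench where it stands.

Things in the scene. Friction and masses are not known exactly. Their poses are not given: they have to be found in the camera images.
- mould0: White plaster sprig mould: a plain block 110 x 40 x 30 mm (its x, y, z), about 170 g, with a 5 mm deep flower relief cut in the middle of its top face (+z). Origin: centre of the underside; x along its length. It is the same either way round. None if absent.
- mould1: A mould like mould0. Flush in the tray its -x half overhangs a 24 mm deep gap: its -x end (outer 15 mm) pressed down 13 mm or more with a few newtons, it rocks over and stays tipped about 28 degrees, -x end on the tray floor, +x end about 24 mm above the dividers, to be gripped across its 40 mm width.
- mould2: A mould like mould0. Until it is tipped, a mould in the tray has only 3 mm on each side and cannot be gripped. Moulds side by side in the tray are 56 mm apart: best tip and take them one at a time.
- mould3: A mould like mould0.
- tray: Fixed wooden drying tray, 150 x 234 x 62 mm (its x, y, z; z up), origin at the centre of its underside. Four bays side by side along y (centres at y = -84, -28, +28, +84 mm), each 46 mm wide and 126 mm long inside (x -63 to +63 mm), between dividers 10 mm thick and 62 mm tall. The +x end wall is 62 mm tall, the -x end wall only 44 mm; floor 8 mm.
- rock_edge (a point): The -x upper edge of the batten that runs across under the middles of all the moulds, on the tray's centre line at tray x = +2.5 mm, 32 mm above the bench; axes as the tray's. A mould lies level along x on this batten and on one nearer the +x wall, its middle 3.5 mm to the +x side of this edge, its top flush with the dividers, its ends 2 mm from the +x wall and 14 mm from the -x wall.
- board: Fixed plywood pressing board, 150 x 284 x 12 mm (its x, y, z; z up), origin at the centre of its underside, with four nests side by side along y, 68 mm apart.
- nest0 (a point): Centre of a nest's floor on the pressing board, 12 mm above the bench; axes as the board's. A nest is 116 mm (x) by 46 mm (y) inside, fenced all round by strips 10 mm wide and 10 mm tall: 3 mm clear of a mould on each side.
- nest1 (a point): The same for another nest.
- nest2 (a point): The same for another nest.
- nest3 (a point): The same for another nest.
- pin0: Small wooden rolling pin, 110 g: a straight roller 34 mm in diameter and 110 mm long with a thinner 17 mm thick handle 25 mm long at each end, 160 mm overall; it lies on its roller and rolls when pushed. Origin: its middle, on the axis; x along the axis (y and z turn as it rolls). None if absent.
- pin1: A rolling pin like pin0. None if absent.
- rack: Fixed wooden rolling-pin rack, base 110 x 130 x 10 mm (its x, y, z; z up), origin at the centre of its underside. Two upright cheeks stand across it at x = -40 and +40 mm, 14 mm thick and 42 mm tall, each with two V notches (90 degrees, open upward, 42 mm wide at the top), which make two rows along x, 72 mm apart; between the cheeks there is only the base.
- vee0 (a point): Middle of a row of V's, where the centre of a pin seated in that row lies, 45 mm above the bench; the seated pin's axis is along this x (the rack's x).
- vee1 (a point): The same for the other row.
- bud_vase: Bystander: small white porcelain vase, 60 mm across, 110 mm tall; origin at the centre of its underside.
- slip_bowl: Bystander: small white porcelain bowl, 92 mm across, 42 mm tall; origin at the centre of its underside.
- sponge: Bystander: yellow-brown sponge block, 100 x 70 x 40 mm; origin at the centre of its underside.
- brush: Bystander: brush, 170 mm long, lying flat; origin under its middle.
- cup: Bystander: white porcelain cup, 68 mm across, 55 mm tall; origin at the centre of its underside.
Not all that is in view belongs to the job. What is shaped like the mould1 but orange or yellow is not meant.

How it is judged:
At the end, for the whole second after the job is handed in: Every mould present rests face up on a nest floor: within 8 mm of its centre, level within 0.06 rad, in line within 0.08 rad, either way round. Every pin present rests in a row of V's: centre within 22 mm of the row's middle, at most 6 mm high, in line within 0.08 rad (((distance between mould0 and nest0 below 0.008 m and angle between the x axis of mould0 and the x axis of nest0, either way round below 0.08 rad) or (distance between mould0 and nest1 below 0.008 m and angle between the x axis of mould0 and the x axis of nest1, either way round below 0.08 rad) or (distance between mould0 and nest2 below 0.008 m and angle between the x axis of mould0 and the x axis of nest2, either way round below 0.08 rad) or (distance between mould0 and nest3 below 0.008 m and angle between the x axis of mould0 and the x axis of nest3, either way round below 0.08 rad)) and angle between each of mould0, mould1, mould2, mould3's own z axis and vertical below 0.06 rad and linear speed of each of mould0, mould1, mould2, mould3, pin0, pin1 below 0.02 m/s and ((distance between mould1 and nest0 below 0.008 m and angle between the x axis of mould1 and the x axis of nest0, either way round below 0.08 rad) or (distance between mould1 and nest1 below 0.008 m and angle between the x axis of mould1 and the x axis of nest1, either way round below 0.08 rad) or (distance between mould1 and nest2 below 0.008 m and angle between the x axis of mould1 and the x axis of nest2, either way round below 0.08 rad) or (distance between mould1 and nest3 below 0.008 m and angle between the x axis of mould1 and the x axis of nest3, either way round below 0.08 rad)) and ((distance between mould2 and nest0 below 0.008 m and angle between the x axis of mould2 and the x axis of nest0, either way round below 0.08 rad) or (distance between mould2 and nest1 below 0.008 m and angle between the x axis of mould2 and the x axis of nest1, either way round below 0.08 rad) or (distance between mould2 and nest2 below 0.008 m and angle between the x axis of mould2 and the x axis of nest2, either way round below 0.08 rad) or (distance between mould2 and nest3 below 0.008 m and angle between the x axis of mould2 and the x axis of nest3, either way round below 0.08 rad)) and ((distance between mould3 and nest0 below 0.008 m and angle between the x axis of mould3 and the x axis of nest0, either way round below 0.08 rad) or (distance between mould3 and nest1 below 0.008 m and angle between the x axis of mould3 and the x axis of nest1, either way round below 0.08 rad) or (distance between mould3 and nest2 below 0.008 m and angle between the x axis of mould3 and the x axis of nest2, either way round below 0.08 rad) or (distance between mould3 and nest3 below 0.008 m and angle between the x axis of mould3 and the x axis of nest3, either way round below 0.08 rad)) and ((distance between pin0 and vee0 below 0.022 m and z of pin0 in the frame of vee0 below 0.006 m and angle between the x axis of pin0 and the x axis of vee0, either way round below 0.08 rad) or (distance between pin0 and vee1 below 0.022 m and z of pin0 in the frame of vee1 below 0.006 m and angle between the x axis of pin0 and the x axis of vee1, either way round below 0.08 rad)) and ((distance between pin1 and vee0 below 0.022 m and z of pin1 in the frame of vee0 below 0.006 m and angle between the x axis of pin1 and the x axis of vee0, either way round below 0.08 rad) or (distance between pin1 and vee1 below 0.022 m and z of pin1 in the frame of vee1 below 0.006 m and angle between the x axis of pin1 and the x axis of vee1, either way round below 0.08 rad))); the robot touches nothing.
It fails at once if a bystander on the bench is shifted by more than 30 mm or knocked over (distance of any of bud_vase, slip_bowl, sponge, brush, cup from where it was at the start of the episode above 0.03 m or angle between any of bud_vase, slip_bowl, sponge, brush, cup's own z axis and vertical above 0.6 rad).
Of mould0, mould1, mould2, mould3 only 3 to 4 are there at a start; the rules pass over those that are not, and their reading is None.
Of pin0, pin1 only 1 to 2 are there at a start; the rules pass over those that are not, and their reading is None.
At some moment in a run one of pin0, pin1 may be knocked a few centimetres aside while the robot is not near it.
Once in a run the grip may slacken for a moment while it holds something.
It also fails if it takes over 210 s, if anything falls off the work surface, if the arm or the gripper's body presses on something with over 40 N, if the wrist force passes 120 N, or if a joint passes its speed limit or range.

### The arm

A 6-joint arm with a two-finger parallel gripper is mounted at the origin on the work surface. World frame = base frame: x ahead of the robot, y to its left, z up, the work surface at z = 0. Lengths are in m, angles in rad, forces in N, time in s.
With the tool pointing down it reaches from about 0.425 to 0.95 m from the base axis. Payload 3.5 kg.
Tool frame: the origin (TCP) lies midway between the tips of the shut fingers; the grasp point (between the pads) lies 19 mm behind it; z points along the fingers, y is the line along which they close (so a half turn about z gives the same grasp; the last joint's range is limited). The gripper opens to 85 mm and grips with 20 to 120 N. Pads are 22 mm wide; open, the fingers measure 114 mm over their backs; the gripper's body (76 mm by 85 mm) begins 54 mm behind the grasp point. The pads swing forward as they close: fully open they stand 13 mm farther back than shut.
Start: joints at [-1.384, 0.286, 1.577, -0, 1.279, -0.15], TCP at [0.223, -0.637, 0.231] pointing down, gripper open.
Joint ranges: [-2.77, 2.77], [-0.9, 2.22], [0.21, 2.48], [-1.53, 4.67], [0.24, 2.81], [-2.84, 2.84]. Speed limits (rad/s): [2.79, 2.79, 3.14, 3.14, 3.14, 3.14].

### API

Orientations are given as a unit quaternion [x, y, z, w].
In Python, from plant import ctrl gives the robot as it stands.
- The arm moves only by the tool arm_command, never from a script. Its argument "steps" is one flat list of numbers, 5 for each row, row after row: the opening in per cent of the stroke, from 0 (shut) to 100 (fully open), then the shift along the tool's x, y, z each as a share of 25 mm, from -1 to 1, then the turn about the tool's z as a share of 0.1 rad, from -1 to 1. In form: [grip, tx, ty, tz, spin, grip, tx, ty, tz, spin, ...]. A call has 1 to 8 rows; each row shifts and turns the commanded pose from where the row before left it, along the tool's axes as they then stand; what a row does not reach is not made up. A row lasts 1/12 s, in which the tool goes at most 41.7 mm and 7.16 degrees, less where a joint would pass 70% of its speed; a pose out of reach is approached as far as the arm can. A call with a number of a shift or a turn outside -1 to 1 is refused whole. A call with a gripper value outside its range is refused whole. The fingers move at their own pace and stop on an object; "squeeze" is the grip in N (left out, the last holds). Time passes only in rows, so rows that do not move let the fingers close. It gives the time, the measured TCP pose, the force, the opening and the grip force at its end, in the units of the state.
- ctrl.get_state(): the state, without advancing time (a new reading comes with each control period).
- ctrl.read_camera(name): name is "side" or "top" or "wrist"; returns the picture (420x560x3 uint8, red, green, blue); there is no depth.
- ctrl.camera_model(name): a dict with "intrinsics" (3x3 intrinsics, pixels), "rvec" (rotation vector, rad) and "tvec" (3), from world to camera coordinates, as OpenCV has them. Camera axes: x right, y down, z forward; pixel columns grow to the right and rows downward; lengths in m; the calibration is good to about 2 mm. A picture is of the moment at which its call begins: read the wrist's pose just before it. camera_model takes no time and is no camera call; for the wrist camera it gives the pose at the moment of the call.
- ctrl.sign_off(): hands the job in; it is judged then, once.
The state is a dict: "time": time; "qpos": joint angles; "dq": joint speeds; "joint_efforts": joint torques, N m; "eef_pos": TCP position; "tcp_rot": TCP orientation; "contact_force": force on the tool from outside, world axes, zero at the start; "wrist_torque": the same for the moment, N m; "opening": opening from 0.0 (shut) to 1.0 (fully open); "finger_force": force on a finger pad.
Only numpy, scipy, OpenCV 4.12 (cv2) and the standard library are available. Lean on these libraries where they do the work, as an engineer would, in place of code of your own. Each camera call takes 0.05 s, during which the arm holds its last target. There are 200 camera calls.

## Working session

There is one attempt and no reset: what is moved stays moved. The work goes in short steps, Python scripts to look and compute and a tool call to move; the robot and the scene stay as the last step left them, time stands still between calls to the robot, and variables do not carry over. Pictures are saved under pics/ and viewed, at most 14 in all, crops included, and the job is handed in when it is done.

Besides the shell and the picture viewer there is one more tool, called after "Emit:" as name(argument=value, ...), one argument or row to a line, values as JSON. arm_command: Moves the arm, as the interface text tells. Its arguments: {"type":"object","properties":{"steps":{"type":"array","items":{"type":"number"}},"squeeze":{"type":"number"}},"required":["steps"]}

```bash
ls; mkdir -p pics
python3 - <<'E'
from plant import ctrl
import cv2
s=ctrl.get_state();print(s['time'],s['eef_pos'],s['tcp_rot'],s['opening'])
for n in['top','side']:
    cv2.imwrite(f'pics/{n}0.png',ctrl.read_camera(n)[:,:,::-1]);m=ctrl.camera_model(n);print(n,m)
E
```

```text
pics
0.0 [ 0.22297405 -0.63641727  0.22993537] [ 9.85853162e-01  1.67607106e-01 -1.48809290e-05 -1.18383740e-03] 0.9995028976858349
top {'intrinsics': array([[447.68196995,   0.        , 275.95593609],
       [  0.        , 447.68196995, 218.29097342],
       [  0.        ,   0.        ,   1.        ]]), 'rvec': array([ 2.19772745, -2.17737221,  0.05533242]), 'tvec': array([0.03566762, 0.52882996, 1.47795975])}
side {'intrinsics': array([[546.7883138 ,   0.        , 284.500462  ],
       [  0.        , 546.7883138 , 208.44133393],
       [  0.        ,   0.        ,   1.        ]]), 'rvec': array([ 2.12046482, -0.12413953,  0.04148696]), 'tvec': array([-0.53600706,  0.11199493,  1.59790554])}
```

View pics/top0.png

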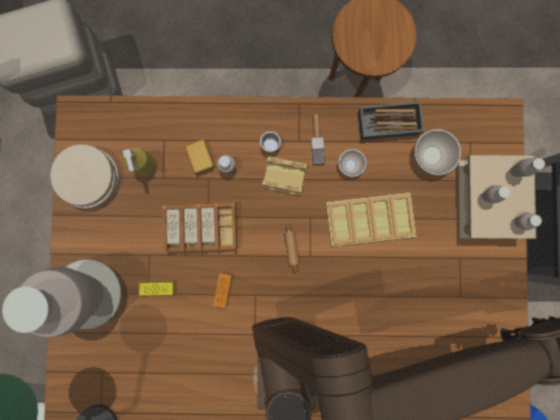

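View pics/side0.png

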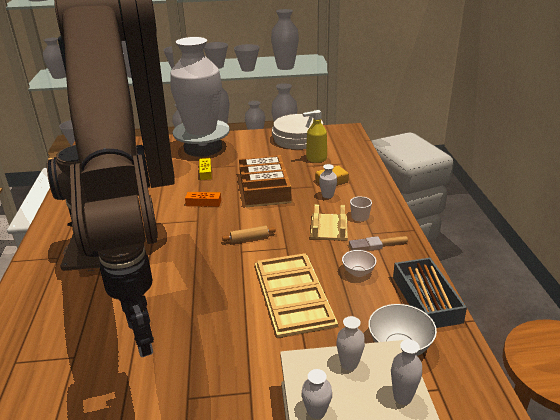

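Top view: tray with three moulds at (172–208, 227) with the fourth bay (227,229) empty. Board is at (371,219), rack at (285,175), pin at (291,250). The orange (223,290) and yellow (157,289) blocks are decoys. A second pin could be hidden by the arm.

```bash
cat > h.py <<'E'
import numpy as np, cv2
from plant import ctrl
def ray(m,uv,z):
    """pixels -> world points on the plane z"""
    R=cv2.Rodrigues(np.array(m['rvec'],float))[0];t=np.array(m['tvec'],float)
    uv=np.atleast_2d(uv).astype(float)
    d=np.c_[uv,np.ones(len(uv))]@np.linalg.inv(m['intrinsics']).T@R
    c=-R.T@t
    return (c+d*((z-c[2])/d[:,2])[:,None])[:,:2]
def proj(m,P): return cv2.projectPoints(np.atleast_2d(P).astype(float),np.array(m['rvec']),np.array(m['tvec']),m['intrinsics'],None)[0][:,0]
def yaw():
    q=ctrl.get_state()['tcp_rot'];return 2*np.arctan2(q[1],q[0])
def rows(x,y,z=None,yw=None):
    """shifts to a target in tool units (25 mm, 0.1 rad), tool down"""
    s=ctrl.get_state();p=s['eef_pos'];a=yaw();dx,dy=x-p[0],y-p[1]
    tx=dx*np.cos(a)+dy*np.sin(a);ty=dx*np.sin(a)-dy*np.cos(a)
    tz=0 if z is None else p[2]-z
    sp=0 if yw is None else (a-yw+np.pi/2)%np.pi-np.pi/2
    return np.round([tx/.025,ty/.025,tz/.025,sp/.1],2)
def wrist(name):
    m=ctrl.camera_model('wrist');im=ctrl.read_camera('wrist')[:,:,::-1].copy()
    cv2.imwrite(f'pics/{name}.png',im);np.savez(f'pics/{name}.npz',**{k:m[k] for k in('intrinsics','rvec','tvec')});return im,m
E
python3 - <<'E'
from h import *
im=cv2.imread('pics/top0.png');m=ctrl.camera_model('top')
hsv=cv2.cvtColor(im,cv2.COLOR_BGR2HSV)
for n,uv,z in[('tray',(200,228),.062),('board',(371,219),.02),('rack',(285,175),.03),('pin',(291,250),.017),('m_a',(172,227),.062),('m_b',(190,227),.062),('m_c',(208,227),.062),('cup',(270,143),.05),('vase',(226,163),.1),('bowl',(352,163),.04),('brush',(318,140),.01)]:
    print(n,ray(m,uv,z)[0].round(3),hsv[uv[1],uv[0]])
c=np.hstack([cv2.resize(im[195:260,155:245],None,fx=4,fy=4,interpolation=2),cv2.resize(im[185:250,320:420],None,fx=4,fy=4,interpolation=2)])
d=cv2.resize(im[150:280,255:310],None,fx=3,fy=3,interpolation=2) 
cv2.imwrite('pics/c0.png',c);print(c.shape)
m=ctrl.camera_model('wrist');R=cv2.Rodrigues(m['rvec'])[0];print(-R.T@m['tvec'],R,m['intrinsics'])
print(rows(.55,.2,.35,0))
E
```

```text
tray [0.492 0.285] [ 14 134 126]
board [ 0.529 -0.275] [ 18 114 159]
rack [0.672 0.012] [ 20 101 182]
pin [ 0.423 -0.01 ] [ 16 121 167]
m_a [0.494 0.376] [ 17  42 158]
m_b [0.495 0.318] [ 18  41 160]
m_c [0.496 0.26 ] [ 17  41 161]
cup [0.775 0.062] [111  17 200]
vase [0.698 0.2  ] [114  13 195]
bowl [ 0.712 -0.209] [106  14 199]
brush [ 0.795 -0.099] [ 11  20 182]
(260, 760, 3)
[ 0.29025056 -0.61387225  0.37244169] [[ 0.32989156 -0.94401712 -0.00179715]
 [-0.90588294 -0.31709986  0.28075574]
 [-0.2656081  -0.09099094 -0.95977757]] [[336.45298041   0.         275.16283558]
 [  0.         336.45298041 214.55449684]
 [  0.           0.           1.        ]]
[ 23.4  -27.26  -4.8    3.37]
```

View pics/c0.png

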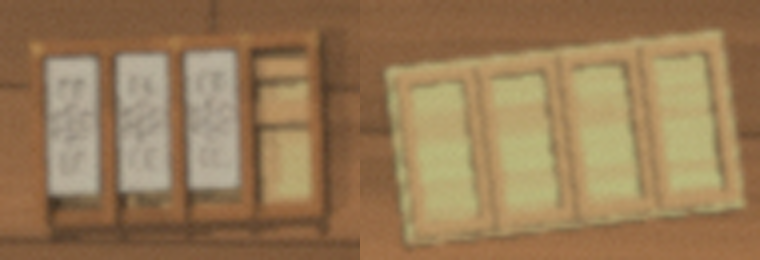

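The moulds sit against the far (+x world) wall with the gap facing the robot, so tray x ≈ world +x. In the same crop the board is turned by a few degrees. Next I move over the board for a closer look.

Emit:
arm_command(
  steps=[100,0,0,-1,0.84,100,0,0,-1,0.84,100,0,0,-1,0.84,100,0,0,-1,0.84,100,1,-0.96,-0.8,0,100,1,-0.96,0,0,100,1,-0.96,0,0,100,1,-0.96,0,0],
)

```text
time: 0.77
eef_pos: [0.3237, -0.5399, 0.3514]
tcp_rot: [1.0, -0.0, 0.0, 0.0]
contact_force: [0.8, 0.2, -0.6]
opening: 1.0
finger_force: 0.0
```

Emit:
arm_command(
  steps=[100,1,-0.96,0,0,100,1,-0.96,0,0,100,1,-0.96,0,0,100,1,-0.96,0,0,100,1,-0.96,0,0,100,1,-0.96,0,0,100,1,-0.96,0,0,100,1,-0.96,0,0],
)

```text
time: 1.43
eef_pos: [0.5237, -0.3472, 0.3507]
tcp_rot: [1.0, 0.0, -0.0, -0.0]
contact_force: [0.3, -0.2, -0.1]
opening: 0.996
finger_force: 0.0
```

Emit:
arm_command(
  steps=[100,1,-0.96,0,0,100,1,-0.96,0,0,100,1,-0.96,0,0,100,0,0,0,0,100,0,0,0,0],
)

```text
time: 1.85
eef_pos: [0.5985, -0.2752, 0.3503]
tcp_rot: [1.0, 0.002, -0.001, -0.0]
contact_force: [0.2, -0.5, -0.3]
opening: 1.0
finger_force: 0.0
```

Run:
```python
from h import *
s=ctrl.get_state();print(s['time'],s['eef_pos'],yaw())
im,m=wrist('w1')
print(proj(m,[[.529,-.275,.02]]))
```

```text
1.85 [ 0.59853998 -0.27518419  0.35029931] 0.004069634103578719
[[274.49163733 215.74705239]]
```

View pics/w1.png

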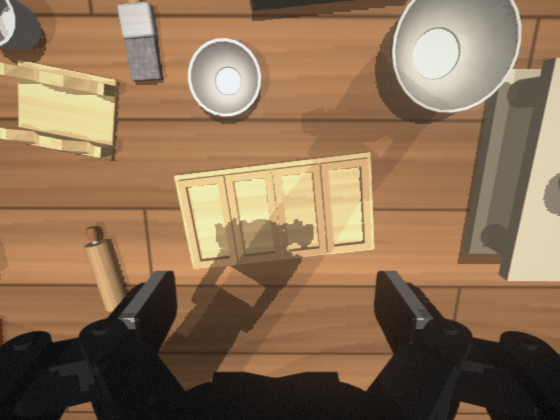

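The board is at corners (177,176), (370,154), (374,248), (194,267), the pin at about (108,270), and the rack's right part at upper left. Next I refine the board with a mask, then move over the tray, seeing the rack on the way.

```bash
cat >> h.py <<'E'
def quad(im,m,seed,z,lo,hi,k=5):
    """min-area rectangle of the colour blob at seed -> centre, sides, angles (world)"""
    hsv=cv2.cvtColor(im,cv2.COLOR_BGR2HSV);k=np.ones((k,k),np.uint8)
    mk=cv2.morphologyEx(cv2.inRange(hsv,np.array(lo),np.array(hi)),cv2.MORPH_CLOSE,k)
    cs=cv2.findContours(mk,cv2.RETR_EXTERNAL,2)[0]
    c=max(cs,key=lambda c:cv2.pointPolygonTest(c,tuple(map(float,seed)),True))
    P=ray(m,c[:,0],z).astype(np.float32)
    r=cv2.minAreaRect(P*1000);b=cv2.boxPoints(r)/1000
    e=b-np.roll(b,-1,0)
    return np.array(r[0])/1000,[(round(float(np.hypot(*v)),4),round(float(np.degrees(np.arctan2(v[1],v[0]))%180),2)) for v in e[:2]],mk
E
python3 - <<'E'
from h import *
im=cv2.imread('pics/w1.png');m=dict(np.load('pics/w1.npz'))
q=np.array([(176.5,176),(370.5,153.5),(374.5,248.5),(194,267.5)])
P=ray(m,q,.012);print(P.round(4),P.mean(0),[np.hypot(*(P[i]-P[(i+1)%4])) for i in range(4)])
hsv=cv2.cvtColor(im,cv2.COLOR_BGR2HSV)
print(hsv[160:172,300].tolist(),hsv[252:262,230].tolist(),hsv[300,200],hsv[200,205])
for lo in[(17,60,100),(18,60,120),(19,60,120),(16,60,140)]:
    c,e,_=quad(im,m,(260,220),.012,lo,(40,255,255),9);print(lo,c,e)
print(rows(.60,.2,.35,0))
E
```

```text
[[ 0.5859 -0.1337]
 [ 0.6189 -0.4104]
 [ 0.4747 -0.4286]
 [ 0.4418 -0.1496]] [ 0.53032716 -0.28054883] [np.float64(0.27870436205548493), np.float64(0.14531874490657132), np.float64(0.28096260154273434), np.float64(0.14489506596657814)]
[[18, 102, 192], [23, 86, 233], [24, 81, 237], [24, 81, 238], [25, 84, 234], [19, 99, 183], [17, 108, 191], [19, 101, 232], [20, 98, 237], [20, 96, 238], [20, 96, 237], [19, 95, 237]] [[16, 114, 154], [17, 111, 156], [17, 110, 155], [16, 109, 154], [15, 109, 145], [16, 108, 139], [16, 107, 152], [16, 109, 155], [15, 109, 155], [15, 109, 157]] [ 13 125  96] [ 27  70 240]
(17, 60, 100) [ 0.53088477 -0.27829129] [(0.2837, 96.94), (0.1505, 6.94)]
(18, 60, 120) [ 0.53101068 -0.2784071 ] [(0.2831, 97.06), (0.1494, 7.06)]
(19, 60, 120) [ 0.5307724  -0.27837933] [(0.2827, 96.98), (0.1484, 6.99)]
(16, 60, 140) [ 0.53089545 -0.27831168] [(0.285, 96.92), (0.1511, 6.92)]
[  0.13 -19.05   0.02   0.02]
```

Emit:
arm_command(
  steps=[100,0.3,-1,0,0,100,0.3,-1,0,0,100,0.3,-1,0,0,100,0.3,-1,0,0,100,0,-1,0,0,100,0,-1,0,0,100,0,-1,0,0,100,0,-1,0,0],
)

```text
time: 2.57
eef_pos: [0.6268, -0.0774, 0.3511]
tcp_rot: [1.0, -0.001, -0.0, 0.0]
contact_force: [-0.0, 0.1, -0.3]
opening: 0.995
finger_force: 0.0
```

Emit:
arm_command(
  steps=[100,0,-1,0,0,100,0,-1,0,0,100,0,-1,0,0,100,0,-1,0,0,100,0,-1,0,0,100,0,-1,0,0,100,0,-1,0,0,100,0,-1,0,0],
)

```text
time: 3.23
eef_pos: [0.6272, 0.1224, 0.3512]
tcp_rot: [1.0, -0.001, -0.0, 0.0]
contact_force: [-0.6, 1.1, 0.8]
opening: 1.001
finger_force: 0.0
```

Emit:
arm_command(
  steps=[100,0,-1,0,0,100,0,0,0,0,100,0,0,0,0],
)

```text
time: 3.48
eef_pos: [0.6273, 0.1477, 0.3511]
tcp_rot: [1.0, 0.0, -0.0, 0.0]
contact_force: [0.1, -0.2, -0.1]
opening: 0.999
finger_force: 0.0
```

Run:
```python
from h import *
s=ctrl.get_state();print(s['time'],s['eef_pos'],yaw())
im,m=wrist('w2')
cv2.imwrite('pics/t2.png',ctrl.read_camera('top')[:,:,::-1])
```

```text
3.4833 [0.6272713  0.14765898 0.35114831] 0.0009385844531904907
```

View pics/w2.png

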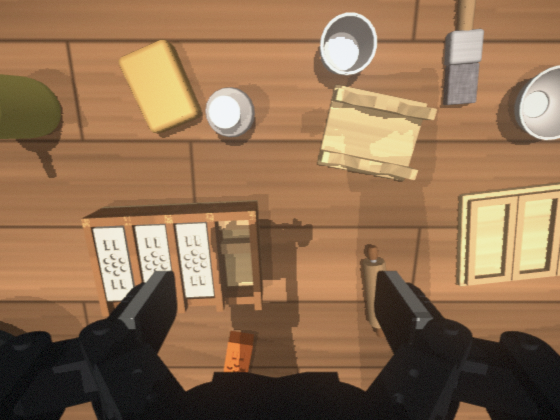

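View pics/t2.png

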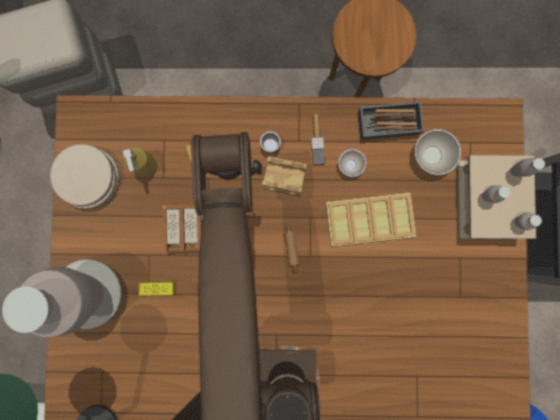

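Only one pin is present. In the wrist view the moulds span u 95–214, v 222–300, and the rack cheeks run from (335,95) to (436,110) and from (320,160) to (416,175). The pin is at (373,250–325). Now measuring.

Run:
```python
from h import *
im=cv2.imread('pics/w2.png');m=dict(np.load('pics/w2.npz'))
for sd in[(100,240),(140,240),(180,240)]:
    c,e,mk=quad(im,m,sd,.062,(0,0,170),(180,60,255),11);print('mould',c,e)
c,e,_=quad(im,m,(375,130),.03,(17,60,120),(40,255,255),5);print('rack w',c,e)
# tray +x wall top edge corners, z .062
P=ray(m,[(84,220),(257,205)],.062);print('tray far corners',P,np.hypot(*(P[0]-P[1])),np.degrees(np.arctan2(*(P[0]-P[1])[::-1])))
im=cv2.imread('pics/top0.png');m=ctrl.camera_model('top')
for sd in[(172,227),(190,227),(208,227)]:
    c,e,mk=quad(im,m,sd,.062,(0,0,120),(180,75,255),3);print('mould top',c,e)
c,e,_=quad(im,m,(285,175),.03,(17,60,120),(40,255,255),3);print('rack',c,e)
c,e,_=quad(im,m,(291,250),.017,(13,60,150),(40,255,255),1);print('pin',c,e)
print(rows(.52,.318,.2,0))
```

```text
mould [0.49868884 0.37139902] [(0.0404, 92.13), (0.1102, 2.13)]
mould [0.50344946 0.28598123] [(0.0972, 92.61), (0.1103, 2.61)]
mould [0.50344946 0.28598123] [(0.0972, 92.61), (0.1103, 2.61)]
rack w [0.67355371 0.01157057] [(0.1052, 168.99), (0.1393, 78.99)]
tray far corners [[0.56443194 0.40316985]
 [0.58525551 0.17071732]] 0.23338337082931948 95.11900862635373
mould top [0.49785834 0.37473544] [(0.0422, 91.28), (0.1106, 1.28)]
mould top [0.50163293 0.31643887] [(0.0421, 91.24), (0.1105, 1.24)]
mould top [0.50374161 0.2613736 ] [(0.0421, 91.11), (0.1132, 1.11)]
rack [0.67024451 0.01509721] [(0.1112, 168.54), (0.1368, 78.54)]
pin [ 0.43024591 -0.01075768] [(0.0169, 98.56), (0.1077, 8.56)]
[-4.31 -6.85  6.05 -0.01]
```

Measured values, consistent with the stated sizes:

| Item | Position (x, y) | Yaw |
|---|---|---|
| Mould A | (0.499, 0.371) | 0.044 rad |
| Mould B | (0.502, 0.314) | 0.044 rad |
| Mould C | (0.505, 0.258) | 0.044 rad |
| Board centre | (0.531, −0.278) | 0.122 rad |

The first step is to press the robot-side end of mould C.

Emit:
arm_command(
  steps=[0,-0.85,-0.54,0.7,0,0,-0.85,-0.54,0.7,0,0,-0.85,-0.54,0.7,0,0,-0.85,-0.54,0.7,0,0,-0.85,-0.54,0.7,0,0,-0.85,-0.54,0.7,0,0,-0.85,-0.54,0.7,0,0,-0.85,-0.54,0.7,-0.43],
)

```text
time: 4.25
eef_pos: [0.4569, 0.255, 0.2107]
tcp_rot: [1.0, 0.021, 0.0, 0.0]
contact_force: [-0.5, 0.2, 0.3]
opening: 0.003
finger_force: 0.0
```

Emit:
arm_command(
  steps=[0,0,0,0.9,0,0,0,0,0.9,0,0,0,0,0.9,0,0,0,0,0.9,0,0,0,0,0.9,0,0,0,0,0,0,0,0,0,0,0],
)

```text
time: 4.83
eef_pos: [0.457, 0.2547, 0.0979]
tcp_rot: [1.0, 0.021, -0.001, 0.001]
contact_force: [0.1, 0.8, 0.3]
opening: -0.003
finger_force: 0.0
```

Run:
```python
from h import *
s=ctrl.get_state();print(s['eef_pos'],yaw(),rows(.457,.256,.044,.044))
im,m=wrist('w3')
```

```text
[0.45696533 0.25468991 0.09793227] 0.04191666573408095 [ 0.   -0.05  2.16 -0.02]
```

View pics/w3.png

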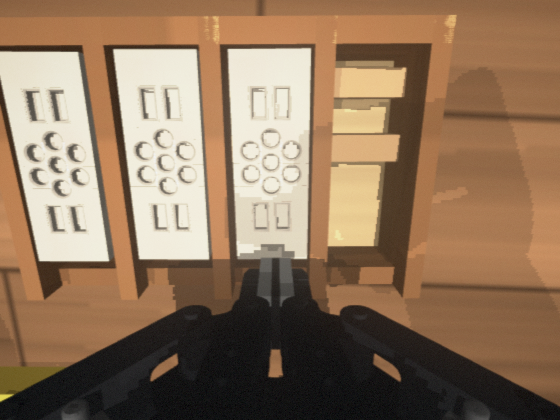

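Wrist view: mould C spans u 228–311, v 48–260, with its near end just below the finger tips at (275,260). All three moulds are visible, so I measure them here.

Run:
```python
from h import *
im=cv2.imread('pics/w3.png');m=dict(np.load('pics/w3.npz'))
for sd in[(50,100),(160,90),(270,90)]:
    c,e,mk=quad(im,m,sd,.062,(0,0,150),(180,60,255),7);print('mould',c,e)
print(ray(m,[(455,17)],.062))
```

```text
mould [0.49826373 0.3720127 ] [(0.0418, 92.18), (0.11, 2.18)]
mould [0.50173624 0.31401215] [(0.0404, 92.32), (0.1098, 2.32)]
mould [0.50443576 0.25841373] [(0.0404, 92.89), (0.1098, 2.89)]
[[0.57618033 0.17415722]]
```

Emit:
arm_command(
  steps=[0,0,-0.05,0.7,0,0,0,0,0.6,0,0,0,0,0.4,0,0,0,0,0.4,0,0,0,0,0.2,0,0,0,0,0,0],
)

```text
time: 5.38
eef_pos: [0.459, 0.2579, 0.0468]
tcp_rot: [1.0, 0.022, -0.0, 0.0]
contact_force: [-11.4, -4.6, 25.6]
opening: -0.001
finger_force: 13.9
```

Emit:
arm_command(
  steps=[0,0,0,0,0,0,0,0,0,0],
)

```text
time: 5.55
eef_pos: [0.459, 0.2579, 0.0468]
tcp_rot: [1.0, 0.022, 0.0, 0.0]
contact_force: [-10.5, -4.0, 24.0]
opening: -0.002
finger_force: 13.3
```

Run:
```python
from h import *
im,m=wrist('w4')
im2=ctrl.read_camera('side')[:,:,::-1]
cv2.imwrite('pics/c4.png',np.hstack([im[0:400,100:460],cv2.resize(im2[140:230,220:310],(400,400),interpolation=2)]))
```

```text
(no output)
```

View pics/c4.png

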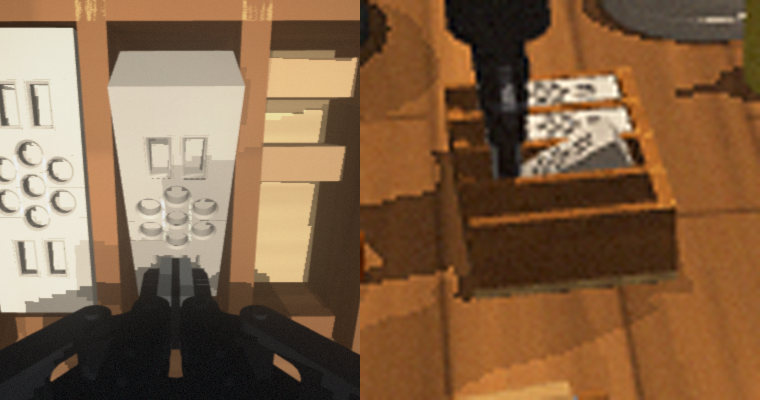

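Mould C has tipped: its raised end edge is at about (220..338, 50) in the wrist picture. Next is to rise, move over the raised end and check.

Emit:
arm_command(
  steps=[0,0,0,-1,0,0,0,0,-1,0,0,0,0,-1,0,65,0.9,0,-0.8,0,65,1,0,0,0,65,1,0,0,0,65,0,0,0,0,65,0,0,0,0],
  squeeze=50,
)

```text
time: 6.32
eef_pos: [0.5311, 0.2604, 0.1372]
tcp_rot: [1.0, 0.021, 0.001, -0.0]
contact_force: [-1.1, 0.0, 0.1]
opening: 0.649
finger_force: 0.0
```

Run:
```python
from h import *
m=dict(np.load('pics/w4.npz'))
print('raised top edge',ray(m,[(209,88),(343,86)],.06).round(4),ray(m,[(221,52),(338,52)],.086).round(4))
print(ctrl.get_state()['eef_pos'],ctrl.get_state()['opening'],yaw(),rows(.531,.259,.059,.044))
```

```text
raised top edge [[0.5389 0.2845]
 [0.5416 0.2363]] [[0.5467 0.2762]
 [0.5481 0.2435]]
[0.53108579 0.26042457 0.13715698] 0.6488781094866735 0.04284920362133074 [-0.01  0.06  3.13 -0.01]
```

Raised edge lies at x ≈ 0.538, z ≈ 0.086, as predicted. Next I descend and grip.

Emit:
arm_command(
  steps=[65,0,0.04,1,0,65,0,0,1,0,65,0,0,0.7,0,65,0,0,0.4,0,65,0,0,0,0,65,0,0,0,0],
)

```text
time: 6.82
eef_pos: [0.5295, 0.2597, 0.0593]
tcp_rot: [1.0, 0.022, 0.0, -0.0]
contact_force: [0.1, -0.2, -0.4]
opening: 0.653
finger_force: 0.0
```

Emit:
arm_command(
  steps=[0,0,0,0,0,0,0,0,0,0,0,0,0,0,0,0,0,0,0,0,0,0,0,0,0],
  squeeze=50,
)

```text
time: 7.23
eef_pos: [0.5306, 0.2598, 0.0608]
tcp_rot: [1.0, 0.022, 0.001, -0.0]
contact_force: [-1.0, -0.4, 5.6]
opening: 0.458
finger_force: 53.7
```

Emit:
arm_command(
  steps=[0,0,0,-0.6,0,0,0,0,-1,0,0,0,0,-1,0,0,0,0,-1,0,0,0,0,-1,0,0,0,0,-1,0,0,0.04,0.96,0,0,0,0.04,0.96,0,0],
)

```text
time: 7.9
eef_pos: [0.5346, 0.2123, 0.2014]
tcp_rot: [1.0, 0.023, 0.002, -0.0]
contact_force: [-0.9, 0.1, -2.2]
opening: 0.458
finger_force: 51.1
```

Emit:
arm_command(
  steps=[0,0.04,0.96,0,0,0,0.04,0.96,0,0,0,0.04,0.96,0,0,0,0.04,0.96,0,0,0,0.04,0.96,0,0,0,0.04,0.96,0,0,0,0.04,0.96,0,0,0,0.04,0.96,0,0],
)

```text
time: 8.57
eef_pos: [0.5497, 0.0193, 0.1984]
tcp_rot: [1.0, 0.022, -0.0, -0.0]
contact_force: [-0.1, 0.6, -2.4]
opening: 0.454
finger_force: 51.0
```

Emit:
arm_command(
  steps=[0,0.04,0.96,0,0,0,0.04,0.96,0,0,0,0.04,0.96,0,0,0,0.04,0.96,0,0,0,0.04,0.96,0,0,0,0.04,0.96,0,0,0,0.04,0.96,0,0,0,0.04,0.96,0,0],
)

```text
time: 9.23
eef_pos: [0.5662, -0.172, 0.1984]
tcp_rot: [1.0, 0.022, -0.0, -0.0]
contact_force: [0.9, 0.0, -1.5]
opening: 0.458
finger_force: 51.0
```

Emit:
arm_command(
  steps=[0,0.04,0.96,0,0,0,0.04,0.96,0,0,0,0.04,0.96,0,0,0,0.04,0.96,0,0,0,0.04,0.96,0,0,0,0.04,0.96,0,0,0,0.04,0.96,0,-0.79,0,0,0,0,0],
)

```text
time: 9.9
eef_pos: [0.5804, -0.3427, 0.1983]
tcp_rot: [0.998, 0.061, -0.0, 0.001]
contact_force: [-0.3, 0.1, -1.6]
opening: 0.459
finger_force: 51.1
```

Run:
```python
from h import *
s=ctrl.get_state();print(s['eef_pos'],s['opening'],yaw(),rows(.585,-.3744,.075,.122))
im,m=wrist('w5')
# nest interior from colour: floor blobs
c,e,mk=quad(im,m,(275,200),.012,(17,60,100),(40,255,255),9);print(c,e)
N=np.array([.5309,-.2783])-.102*np.array([-.122,.9925])
ax=np.array([.9925,.122]);ay=np.array([-.122,.9925])
pts=[np.r_[N+a*.058*ax+b*.023*ay,.012] for a in(-1,1) for b in(-1,1)]
for p in proj(m,pts).astype(int): cv2.circle(im,tuple(map(int,p)),4,(0,0,255),-1)
cv2.imwrite('pics/w5b.png',im)
```

```text
[ 0.58039466 -0.34269373  0.19828747] 0.4590042405333896 0.12185534326709481 [ 0.03  1.28  4.93 -0.  ]
[ 0.53104816 -0.27873825] [(0.2826, 96.93), (0.1486, 6.93)]
```

View pics/w5b.png

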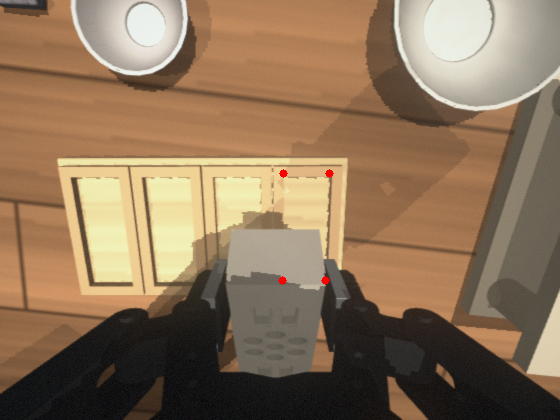

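Board reconfirmed and the projected nest corners fit. The mould is held squarely. Lowering next, with a soft grip for the last part so the mould swings level.

Emit:
arm_command(
  steps=[0,0,0.64,0,0,0,0,0.64,0,0,0,0,0,1,0,0,0,0,1,0,0,0,0,1,0,0,0,0,1,0,0,0,0,0.9,0,0,0,0,0,0],
)

```text
time: 10.62
eef_pos: [0.582, -0.367, 0.0708]
tcp_rot: [0.998, 0.062, -0.004, -0.004]
contact_force: [-0.9, 0.9, -3.0]
opening: 0.457
finger_force: 51.2
```

Emit:
arm_command(
  steps=[0,0,0,0,0,0,0,0,0.3,0,0,0,0,0.3,0,0,0,0,0.3,0,0,0,0,0.3,0,0,0,0,0,0],
  squeeze=20,
)

```text
time: 11.12
eef_pos: [0.5879, -0.3718, 0.0493]
tcp_rot: [0.998, 0.061, 0.003, 0.002]
contact_force: [3.0, 0.5, 4.7]
opening: 0.456
finger_force: 52.6
```

Emit:
arm_command(
  steps=[0,0,0,0,0,0,0,0,0,0],
  squeeze=20,
)

```text
time: 11.28
eef_pos: [0.5871, -0.3718, 0.0491]
tcp_rot: [0.998, 0.062, 0.002, 0.002]
contact_force: [2.8, 0.1, 5.0]
opening: 0.457
finger_force: 52.5
```

Run:
```python
from h import *
s=ctrl.get_state();print(s['eef_pos'],s['contact_force'],s['finger_force'],yaw(),rows(.585,-.3748,.024,.122))
```

```text
[ 0.58713406 -0.37176184  0.04912262] [2.79858602 0.0541964  5.04768049] 52.52133250236511 0.1231490708741654 [-0.1   0.11  1.    0.01]
```

Emit:
arm_command(
  steps=[0,-0.1,0.11,0.25,0,0,0,0,0.25,0,0,0,0,0.25,0,0,0,0,0.25,0,0,0,0,0,0,0,0,0,0,0],
)

```text
time: 11.78
eef_pos: [0.5822, -0.3732, 0.0216]
tcp_rot: [0.998, 0.061, -0.001, -0.001]
contact_force: [-1.1, 2.0, 7.0]
opening: 0.464
finger_force: 28.9
```

Run:
```python
from h import *
s=ctrl.get_state();print(s['eef_pos'],s['contact_force'],s['finger_force'],yaw(),rows(.585,-.3748,.022,.122))
wrist('w6')
```

```text
[ 0.58223003 -0.37323527  0.02159299] [-1.13040112  2.04846534  6.98375338] 28.926518261432648 0.12268184842485534 [ 0.1   0.08 -0.02  0.01]
```

View pics/w6.png

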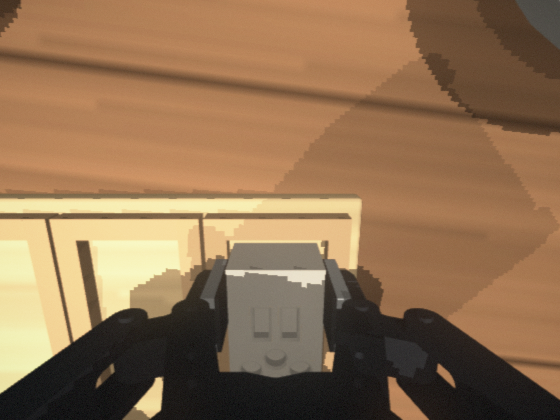

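The mould is in the nest and almost level. Release and rise to check.

Emit:
arm_command(
  steps=[60,0,0,0,0,60,0,0,0,0,60,0,0,0,0,60,0,0,-0.5,0,60,0,0,-1,0,60,0,0,-1,0,60,0,0,-1,0,60,0,0,-1,0],
)

```text
time: 12.5
eef_pos: [0.5826, -0.3735, 0.1354]
tcp_rot: [0.998, 0.061, -0.0, -0.0]
contact_force: [0.6, 0.2, -0.1]
opening: 0.599
finger_force: 0.0
```

Emit:
arm_command(
  steps=[0,0,0,-1,0,0,0,0,-1,0,0,0,0,0,0,0,0,0,0,0],
)

```text
time: 12.83
eef_pos: [0.5837, -0.3744, 0.1869]
tcp_rot: [0.998, 0.061, 0.002, 0.002]
contact_force: [-0.7, 0.3, -0.0]
opening: 0.034
finger_force: 0.0
```

```bash
cat >> h.py <<'E'
B=np.array([.5310,-.2785]);AX=np.array([np.cos(.122),np.sin(.122)]);AY=np.array([-AX[1],AX[0]])
def nest(k): return B+k*AY
def tgt(k): return nest(k)+.042*AX
E
python3 - <<'E'
from h import *
s=ctrl.get_state();print(s['eef_pos'],yaw())
im,m=wrist('w7')
N=nest(-.102);p=proj(m,[[*N,.042]])[0]+[0,-30]
c,e,mk=quad(im,m,p,.042,(0,0,150),(180,58,255),3);print(p,'mould',c,e,'nest',N,'off',(c-N)@AX,(c-N)@AY)
cv2.imwrite('pics/w7b.png',np.hstack([im,cv2.cvtColor(mk,8)])[:,::2][:, :])
E
```

```text
[ 0.58368932 -0.37435248  0.18686285] 0.12282432464874972
[274.26546868 214.21589027] mould [ 0.5707395  -0.37525534] [(0.0402, 96.95), (0.0491, 6.95)] nest [ 0.54341315 -0.37974186] off 0.027669236046450944 0.0011276186357275916
```

View pics/w7.png

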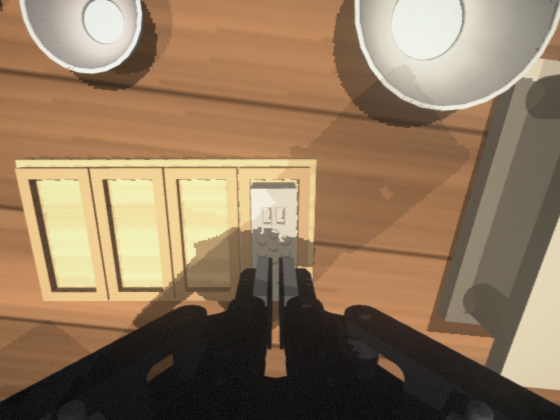

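Mould C is seated (x offset −3 mm, y +1 mm, full 40 mm width at the z = 42 mm plane). Now mould B.

Emit:
arm_command(
  steps=[0,-0.06,-1,0,0,0,-0.06,-1,0,0,0,-0.06,-1,0,0,0,-0.06,-1,0,0,0,-0.06,-1,0,0,0,-0.06,-1,0,0,0,-0.06,-1,0,0,0,-0.06,-1,0,0],
)

```text
time: 13.55
eef_pos: [0.5447, -0.1747, 0.1812]
tcp_rot: [0.998, 0.061, -0.002, -0.001]
contact_force: [-0.2, 0.7, -0.6]
opening: -0.003
finger_force: 0.0
```

Emit:
arm_command(
  steps=[0,-0.06,-1,0,0,0,-0.06,-1,0,0,0,-0.06,-1,0,0,0,-0.06,-1,0,0,0,-0.06,-1,0,0,0,-0.06,-1,0,0,0,-0.06,-1,0,0,0,-0.06,-1,0,0],
)

```text
time: 14.22
eef_pos: [0.5082, 0.0218, 0.1814]
tcp_rot: [0.998, 0.061, -0.002, -0.0]
contact_force: [0.6, -0.2, -0.3]
opening: -0.001
finger_force: 0.0
```

Emit:
arm_command(
  steps=[0,-0.06,-1,0,0,0,-0.06,-1,0,0,0,-0.06,-1,0,0,0,-0.06,-1,0,0,0,-0.06,-1,0,0,0,-0.06,-1,0,0,0,-0.06,-1,0,0,0,-0.06,-1,0,0],
)

```text
time: 14.88
eef_pos: [0.4718, 0.2183, 0.1814]
tcp_rot: [0.998, 0.061, -0.002, 0.0]
contact_force: [1.0, -1.1, -0.2]
opening: -0.004
finger_force: 0.0
```

Emit:
arm_command(
  steps=[0,-0.06,-1,0,0,0,-0.06,-1,0,0,0,-0.06,-1,0,0,0,-0.06,-0.9,0,0.8,0,0,0,1,0,0,0,0,1,0,0,0,0,1,0,0,0,0,0.3,0],
)

```text
time: 15.55
eef_pos: [0.4514, 0.3118, 0.0949]
tcp_rot: [1.0, 0.022, -0.005, 0.002]
contact_force: [0.4, -0.2, -1.0]
opening: 0.004
finger_force: 0.0
```

Emit:
arm_command(
  steps=[0,0,0,0,0,0,0,0,0,0],
)

```text
time: 15.72
eef_pos: [0.4552, 0.3132, 0.1006]
tcp_rot: [1.0, 0.021, -0.001, 0.0]
contact_force: [-0.0, 0.6, 0.0]
opening: -0.004
finger_force: 0.0
```

Run:
```python
from h import *
s=ctrl.get_state();print(s['time'],s['eef_pos'],yaw(),rows(.4537,.312,.041,.042))
```

```text
15.7167 [0.45518433 0.31319283 0.10055467] 0.04258632563671588 [-0.06  0.05  2.38  0.01]
```

Emit:
arm_command(
  steps=[0,-0.06,0.05,0.8,0,0,0,0,0.6,0,0,0,0,0.4,0,0,0,0,0.4,0,0,0,0,0.15,0,0,0,0,0,0,0,0,0,0,0],
)

```text
time: 16.3
eef_pos: [0.4555, 0.3129, 0.0466]
tcp_rot: [1.0, 0.022, 0.0, -0.0]
contact_force: [-6.5, -3.8, 16.1]
opening: 0.003
finger_force: 8.6
```

Emit:
arm_command(
  steps=[0,0,0,-1,0,0,0,0,-1,0,0,0,0,-1,0,65,1,0,-0.8,0,65,1,0,0,0,65,0.96,0,0,0,65,0,0,0,0,65,0,0,0,0],
  squeeze=50,
)

```text
time: 16.97
eef_pos: [0.5295, 0.3153, 0.1384]
tcp_rot: [1.0, 0.021, 0.001, -0.0]
contact_force: [-0.7, -0.3, -0.5]
opening: 0.647
finger_force: 0.0
```

Run:
```python
from h import *
s=ctrl.get_state();print(s['time'],s['eef_pos'],s['opening'],yaw(),rows(.5285,.315,.0605,.042))
im,m=wrist('w8');cv2.imwrite('pics/w8s.png',cv2.resize(im,(280,210)))
```

```text
16.9667 [0.52954827 0.31534565 0.13844216] 0.6468685589547695 0.04170034741011287 [-0.04  0.01  3.12 -0.  ]
```

View pics/w8s.png

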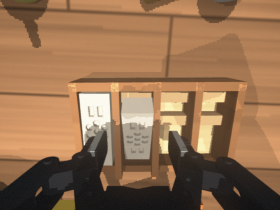

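Run:
```python
from h import *
im=cv2.imread('pics/w8.png');m=dict(np.load('pics/w8.npz'))
A=np.array([.5017,.3140]);d=np.array([.999,.042]);
g=cv2.cvtColor(im,6)
for nm,x,z in[('flat end',.055,.062),('tip top edge',.0345,.086),('tip low edge',.0485,.060)]:
    P=[[*(A+x*d+s*np.array([-.042,.999])),z] for s in(-.02,.02)];print(nm,proj(m,P).round())
print('col270 v150-300',[int(g[v,266]) for v in range(150,300,5)])
for v in(195,205,220,235,250): print(v,[int(x) for x in g[v,225:330:4]])
```

```text
flat end [[305. 186.]
 [244. 186.]]
tip top edge [[307. 227.]
 [242. 227.]]
tip low edge [[304. 195.]
 [245. 195.]]
col270 v150-300 [130, 111, 86, 157, 166, 144, 143, 184, 194, 191, 191, 187, 190, 188, 190, 190, 211, 224, 235, 179, 165, 134, 159, 163, 166, 158, 164, 152, 159, 159]
195 [170, 170, 171, 148, 100, 192, 191, 194, 190, 190, 193, 189, 190, 190, 190, 190, 188, 190, 190, 189, 86, 147, 147, 148, 165, 198, 198]
205 [172, 170, 169, 155, 87, 190, 192, 192, 189, 190, 191, 190, 192, 190, 192, 192, 190, 189, 190, 189, 141, 144, 146, 146, 192, 223, 222]
220 [167, 168, 166, 167, 88, 190, 190, 190, 190, 189, 191, 189, 191, 193, 189, 191, 191, 191, 190, 188, 191, 146, 150, 160, 218, 229, 230]
235 [155, 168, 165, 165, 90, 235, 216, 211, 211, 214, 215, 234, 235, 237, 236, 236, 236, 219, 237, 237, 235, 152, 161, 164, 195, 207, 222]
250 [116, 118, 127, 123, 80, 163, 163, 165, 162, 132, 165, 163, 157, 151, 164, 181, 192, 236, 237, 236, 157, 115, 114, 115, 120, 134, 144]
```

The numbers show the end face from v 188 to 227 and the top edge at v ≈ 228, matching a tipped mould. Next, grip.

Emit:
arm_command(
  steps=[65,-0.02,0,1,0,65,0,0,1,0,65,0,0,0.7,0,65,0,0,0.4,0,65,0,0,0,0,65,0,0,0,0],
)

```text
time: 17.52
eef_pos: [0.5272, 0.3156, 0.0603]
tcp_rot: [1.0, 0.022, 0.0, -0.0]
contact_force: [0.0, -0.6, 0.5]
opening: 0.647
finger_force: 0.0
```

Emit:
arm_command(
  steps=[0,0,0,0,0,0,0,0,0,0,0,0,0,0,0,0,0,0,0,0,0,0,0,0,0],
  squeeze=50,
)

```text
time: 17.93
eef_pos: [0.5277, 0.3156, 0.0608]
tcp_rot: [1.0, 0.021, 0.0, -0.0]
contact_force: [-1.4, 0.4, 4.8]
opening: 0.455
finger_force: 52.3
```

Emit:
arm_command(
  steps=[0,0,0,-0.6,0,0,0,0,-1,0,0,0,0,-1,0,0,0,0,-1,0,0,0,0,-1,0,0,0,0,-1,0,0,0,0,0,0],
)

```text
time: 18.52
eef_pos: [0.5306, 0.3164, 0.2061]
tcp_rot: [1.0, 0.021, 0.005, -0.002]
contact_force: [2.0, 1.4, 0.3]
opening: 0.46
finger_force: 50.9
```

Run:
```python
from h import *
s=ctrl.get_state();print(s['time'],s['eef_pos'],s['opening'],yaw(),tgt(.102),rows(*(tgt(.102)+.002*AX),.2,.122))
```

```text
18.5167 [0.5306283  0.31641705 0.206064  ] 0.46044129898374364 0.04289816469612 [ 0.56027467 -0.17214684] [ 0.43 19.57  0.24 -0.79]
```

Emit:
arm_command(
  steps=[0,0.02,0.98,0,0,0,0.02,0.98,0,0,0,0.02,0.98,0,0,0,0.02,0.98,0,0,0,0.02,0.98,0,0,0,0.02,0.98,0,0,0,0.02,0.98,0,0,0,0.02,0.98,0,0],
)

```text
time: 19.18
eef_pos: [0.5392, 0.1184, 0.1978]
tcp_rot: [1.0, 0.021, -0.001, 0.0]
contact_force: [0.6, 0.6, -1.4]
opening: 0.457
finger_force: 50.9
```

Emit:
arm_command(
  steps=[0,0.02,0.98,0,0,0,0.02,0.98,0,0,0,0.02,0.98,0,0,0,0.02,0.98,0,0,0,0.02,0.98,0,0,0,0.02,0.98,0,0,0,0.02,0.98,0,0,0,0.02,0.98,0,0],
)

```text
time: 19.85
eef_pos: [0.5516, -0.077, 0.1978]
tcp_rot: [1.0, 0.021, -0.001, -0.0]
contact_force: [0.6, -0.2, -2.0]
opening: 0.458
finger_force: 50.9
```

Emit:
arm_command(
  steps=[0,0.02,0.98,0,0,0,0.02,0.98,0,0,0,0.02,0.98,0,0,0,0.02,0.98,0,-0.79,0,0,0,1,0,0,0,0,1,0,0,0,0,1,0,0,0,0,1,0],
)

```text
time: 20.52
eef_pos: [0.5575, -0.1737, 0.097]
tcp_rot: [0.998, 0.061, -0.001, -0.0]
contact_force: [0.1, 0.5, -1.9]
opening: 0.456
finger_force: 51.0
```

Emit:
arm_command(
  steps=[0,0,0,0,0,0,0,0,0,0,0,0,0,0,0],
)

```text
time: 20.77
eef_pos: [0.559, -0.1739, 0.1005]
tcp_rot: [0.998, 0.061, 0.0, 0.0]
contact_force: [0.7, 0.5, -0.9]
opening: 0.454
finger_force: 50.9
```

Run:
```python
from h import *
s=ctrl.get_state();print(s['time'],s['eef_pos'],s['opening'],yaw(),rows(*(tgt(.102)+.002*AX),.023,.122))
```

```text
20.7667 [ 0.55902978 -0.17394802  0.10051194] 0.45410708624684193 0.12187771797880115 [ 0.14 -0.07  3.1  -0.  ]
```

Emit:
arm_command(
  steps=[0,0.14,-0.07,1,0,0,0,0,0.3,0,0,0,0,0.3,0,0,0,0,0.3,0,0,0,0,0.3,0,0,0,0,0.3,0,0,0,0,0.2,0,0,0,0,0,0],
  squeeze=20,
)

```text
time: 21.43
eef_pos: [0.5654, -0.1732, 0.0362]
tcp_rot: [0.998, 0.061, 0.004, 0.002]
contact_force: [3.0, 0.5, 6.2]
opening: 0.458
finger_force: 52.9
```

Run:
```python
from h import *
s=ctrl.get_state();print(s['time'],s['eef_pos'],s['contact_force'],s['opening'],yaw(),rows(*(tgt(.102)+.002*AX),.022,.122))
```

```text
21.4333 [ 0.56542845 -0.17315273  0.03615161] [3.04773954 0.49274546 6.17512106] 0.45791744293700043 0.12255143891990118 [-0.12 -0.07  0.57  0.01]
```

Emit:
arm_command(
  steps=[0,0,-0.06,0.25,0,0,0,0,0.25,0,0,0,0,0,0,0,0,0,0,0],
)

```text
time: 21.77
eef_pos: [0.5665, -0.1724, 0.0301]
tcp_rot: [0.998, 0.061, 0.003, 0.002]
contact_force: [-8.9, 4.6, 32.0]
opening: 0.454
finger_force: 56.8
```

Emit:
arm_command(
  steps=[60,0,0,0,0,60,0,0,0,0,60,0,0,0,0,60,0,0,-0.5,0,60,0,0,-1,0,60,0,0,-1,0,60,0,0,-1,0,60,0,0,-1,0],
)

```text
time: 22.43
eef_pos: [0.5612, -0.1699, 0.1338]
tcp_rot: [0.998, 0.061, -0.001, -0.0]
contact_force: [0.7, 0.7, -0.1]
opening: 0.6
finger_force: 0.0
```

Emit:
arm_command(
  steps=[0,1,0,-1,0,0,1,0,-1,0,0,0,0,0,0,0,0,0,0,0],
)

```text
time: 22.77
eef_pos: [0.6129, -0.1643, 0.1852]
tcp_rot: [0.998, 0.061, 0.002, 0.001]
contact_force: [-0.1, 0.8, -1.1]
opening: 0.037
finger_force: 0.0
```

```bash
cat >> h.py <<'E'
def check(name,k,lo=150):
    im,m=wrist(name);N=nest(k);p=proj(m,[[*(N+.046*AX),.042]])[0]
    c,e,mk=quad(im,m,p,.042,(0,0,lo),(180,58,255),3)
    print(p.round(),'mould',c.round(4),e,'off',((c-N)@AX).round(4),((c-N)@AY).round(4))
E
python3 - <<'E'
from h import *
s=ctrl.get_state();print(s['eef_pos'],yaw())
check('w9',.102,120)
print(rows(.4503,.3702,.1,.042))
E
```

```text
[ 0.61291974 -0.16432138  0.18516931] 0.12272985164519788
[276. 254.] mould [ 0.5596 -0.1739] [(0.0398, 98.13), (0.0516, 8.13)] off 0.0411 -0.0017
[ -3.78 -21.99   3.31   0.8 ]
```

The 32 N and the mould's end at +67 mm suggest its far end rests on the far fence. One look to confirm.

View pics/w9.png

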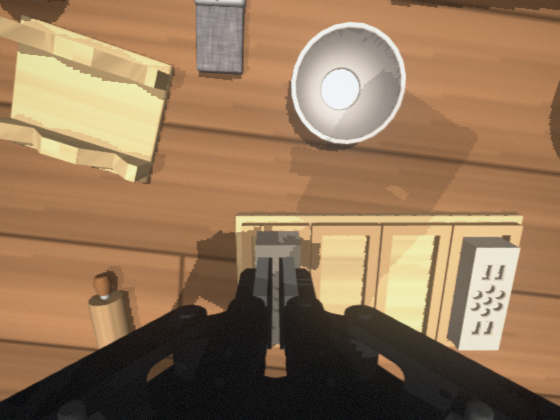

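Run:
```python
from h import *
N=nest(.102);print(rows(*(N+.095*AX),.03,.122),rows(*(N+.066*AX),.03,.122))
```

```text
[0.06 0.08 6.11 0.  ] [-1.1   0.08  6.11  0.  ]
```

Wrist view: mould B's far end, at (257–299, 231–255), overlaps the far fence at v≈220, while mould C at (480,295) looks seated. I push B's end inward with shut fingers.

Emit:
arm_command(
  steps=[0,0.06,0.08,1,0,0,0,0,1,0,0,0,0,1,0,0,0,0,1,0,0,0,0,1,0,0,0,0,1,0,0,0,0,0.1,0,0,0,0,0,0],
)

```text
time: 23.48
eef_pos: [0.6095, -0.1647, 0.0263]
tcp_rot: [0.998, 0.061, -0.004, -0.002]
contact_force: [0.7, 0.7, 0.1]
opening: 0.001
finger_force: 0.0
```

Emit:
arm_command(
  steps=[0,-0.2,0,0,0,0,-0.2,0,0,0,0,-0.2,0,0,0,0,-0.2,0,0,0,0,-0.2,0,0,0,0,-0.1,0,0,0,0,0,0,0,0,0,0,0,0,0],
)

```text
time: 24.15
eef_pos: [0.5856, -0.1693, 0.0303]
tcp_rot: [0.998, 0.061, 0.0, 0.0]
contact_force: [-0.7, -0.3, -0.1]
opening: 0.002
finger_force: 0.0
```

Run:
```python
from h import *
N=nest(.102);s=ctrl.get_state();print(s['eef_pos'],s['contact_force']);p=s['eef_pos'][:2]-N;print(p@AX,p@AY)
im,m=cv2.imread('pics/w9.png'),dict(np.load('pics/w9.npz'));N=nest(-.102)
c,e,_=quad(im,m,(480,300),.042,(0,0,150),(180,58,255),7);print('first',e,(c-N)@AX,(c-N)@AY)
```

```text
[ 0.58564869 -0.16927008  0.03034411] [-0.70769196 -0.30249557 -0.1156863 ]
0.06753551104879396 -0.00023257755648097012
first [(0.0408, 96.93), (0.1094, 6.93)] -0.0023226032328227965 0.0013332808697690678
```

Emit:
arm_command(
  steps=[0,-0.1,0,0,0,0,0,0,0,0,0,0.5,0,0,0,0,0.5,0,-1,0,0,1,0,-1,0,0,0,0,-1,0,0,0,0,-1,0,0,0,0,-1,0],
)

```text
time: 24.82
eef_pos: [0.633, -0.1631, 0.1558]
tcp_rot: [0.998, 0.061, -0.0, -0.0]
contact_force: [-0.2, -0.4, 0.3]
opening: 0.0
finger_force: 0.0
```

Emit:
arm_command(
  steps=[0,0,0,-1,0,0,0,0,-0.3,0,0,0,0,0,0,0,0,0,0,0],
)

```text
time: 25.15
eef_pos: [0.6326, -0.1633, 0.1867]
tcp_rot: [0.998, 0.061, -0.0, -0.0]
contact_force: [-0.3, -1.2, -0.3]
opening: -0.003
finger_force: 0.0
```

Run:
```python
from h import *
check('w10',.102,120)
im=cv2.imread('pics/w10.png');cv2.imwrite('pics/w10c.png',cv2.resize(im[150:330,200:400],None,fx=3,fy=3))
```

```text
[275. 272.] mould [ 0.5687 -0.1552] [(0.0028, 96.17), (0.0031, 6.17)] off 0.0524 0.0158
```

Emit:
arm_command(
  steps=[0,0,-1,0,0,0,0,-1,0,0,0,0,-1,0,0,0,0,-1,0,0,0,0,-1,0,0,0,0,0,0,0,0,0,0,0,0],
)

```text
time: 25.78
eef_pos: [0.6164, -0.038, 0.1849]
tcp_rot: [0.998, 0.062, -0.002, -0.0]
contact_force: [0.2, 0.6, 0.5]
opening: 0.001
finger_force: 0.0
```

Run:
```python
from h import *
im,m=wrist('w11');N=nest(.102);p=proj(m,[[*N,.042]])[0]
for lo,hi in[(150,58),(120,58),(140,50)]:
    c,e,_=quad(im,m,p,.042,(0,0,lo),(180,hi,255),7);print(p.round(),e,((c-N)@AX).round(4),((c-N)@AY).round(4))
s=ctrl.get_state();print(s['time'],s['eef_pos'],rows(.4503,.3702,.1,.042))
```

```text
[405. 315.] [(0.0406, 97.09), (0.0766, 7.09)] 0.0153 -0.0015
[405. 315.] [(0.0478, 97.1), (0.0866, 7.1)] 0.0203 0.0021
[405. 315.] [(0.0404, 97.05), (0.0776, 7.05)] 0.0158 -0.0013
25.8333 [ 0.61680407 -0.039004    0.18542406] [ -4.61 -17.06   3.42   0.81]
```

Mould B is now seated (far end at +53.6 mm, y −1.5 mm, 7.1°). Now mould A.

Emit:
arm_command(
  steps=[0,-0.27,-1,0,0,0,-0.27,-1,0,0,0,-0.27,-1,0,0,0,-0.27,-1,0,0,0,-0.27,-1,0,0,0,-0.27,-1,0,0,0,-0.27,-1,0,0,0,-0.27,-1,0,0],
)

```text
time: 26.5
eef_pos: [0.5395, 0.1523, 0.1866]
tcp_rot: [0.998, 0.06, -0.001, 0.0]
contact_force: [-0.8, 0.5, 0.0]
opening: -0.0
finger_force: 0.0
```

Emit:
arm_command(
  steps=[0,-0.27,-1,0,0,0,-0.27,-1,0,0,0,-0.27,-1,0,0,0,-0.27,-1,0,0,0,-0.27,-1,0,0,0,-0.27,-1,0,0,0,-0.27,-1,0,0,0,-0.27,-1,0,0],
)

```text
time: 27.17
eef_pos: [0.462, 0.3445, 0.1866]
tcp_rot: [0.998, 0.06, -0.001, 0.0]
contact_force: [0.3, 0.3, 0.0]
opening: -0.001
finger_force: 0.0
```

Emit:
arm_command(
  steps=[0,-0.27,-1,0,0.81,0,0,0,1,0,0,0,0,1,0,0,0,0,1,0,0,0,0,0.4,0,0,0,0,0,0,0,0,0,0,0,0,0,0,0,0],
)

```text
time: 27.83
eef_pos: [0.4537, 0.3687, 0.1041]
tcp_rot: [1.0, 0.02, 0.001, -0.001]
contact_force: [0.0, -0.6, 0.4]
opening: -0.001
finger_force: 0.0
```

Run:
```python
from h import *
s=ctrl.get_state();print(s['time'],s['eef_pos'],yaw(),rows(.4503,.3702,.041,.041))
```

```text
27.8333 [0.4536655  0.36871745 0.10411325] 0.03994104000277887 [-0.13 -0.06  2.52 -0.01]
```

Emit:
arm_command(
  steps=[0,-0.12,-0.06,0.9,0,0,0,0,0.6,0,0,0,0,0.4,0,0,0,0,0.4,0,0,0,0,0.2,0,0,0,0,0,0,0,0,0,0,0],
)

```text
time: 28.42
eef_pos: [0.4505, 0.3709, 0.0455]
tcp_rot: [1.0, 0.021, 0.0, -0.0]
contact_force: [-8.3, -5.1, 20.0]
opening: -0.0
finger_force: 11.3
```

Emit:
arm_command(
  steps=[0,0,0,-1,0,0,0,0,-1,0,0,0,0,-1,0,65,1,0,-0.8,0,65,1,0,0,0,65,0.96,0,0,0,65,0,0,0,0,65,0,0,0,0],
  squeeze=50,
)

```text
time: 29.08
eef_pos: [0.5246, 0.3729, 0.136]
tcp_rot: [1.0, 0.02, 0.001, -0.0]
contact_force: [0.1, 0.1, -0.5]
opening: 0.649
finger_force: 0.0
```

Run:
```python
from h import *
s=ctrl.get_state();print(s['time'],s['eef_pos'],s['opening'],yaw(),rows(.5245,.3732,.0605,.041))
im,m=wrist('w12')
A=np.array([.4983,.372]);d=np.array([.999,.041]);g=cv2.cvtColor(im,6)
for nm,x,z in[('flat end',.055,.062),('tip top edge',.0345,.086),('tip low edge',.0485,.060)]:
    P=[[*(A+x*d+q*np.array([-.041,.999])),z] for q in(-.02,.02)];print(nm,proj(m,P).round())
print([int(g[v,270]) for v in range(170,260,4)])
```

```text
29.0833 [0.52459027 0.37293508 0.13604383] 0.6492381690663448 0.03943226048860024 [-0.   -0.01  3.02 -0.02]
flat end [[304. 184.]
 [243. 184.]]
tip top edge [[307. 225.]
 [241. 225.]]
tip low edge [[304. 193.]
 [244. 193.]]
[171, 172, 170, 120, 196, 196, 193, 194, 195, 194, 194, 192, 191, 192, 216, 216, 218, 237, 227, 180, 166, 138, 160]
```

Emit:
arm_command(
  steps=[65,0,0,1,0,65,0,0,1,0,65,0,0,0.6,0,65,0,0,0.4,0,65,0,0,0,0,65,0,0,0,0],
)

```text
time: 29.63
eef_pos: [0.5229, 0.3733, 0.0603]
tcp_rot: [1.0, 0.021, 0.0, -0.0]
contact_force: [0.5, 0.9, 0.5]
opening: 0.649
finger_force: 0.0
```

Emit:
arm_command(
  steps=[0,0,0,0,0,0,0,0,0,0,0,0,0,0,0,0,0,0,0,0,0,0,0,0,0],
  squeeze=50,
)

```text
time: 30.05
eef_pos: [0.5233, 0.3733, 0.0608]
tcp_rot: [1.0, 0.02, 0.0, -0.0]
contact_force: [-1.6, -0.1, 3.9]
opening: 0.456
finger_force: 52.4
```

Emit:
arm_command(
  steps=[0,0,0,-0.6,0,0,0,0,-1,0,0,0,0,-1,0,0,0,0,-1,0,0,0,0,-1,0,0,0,0,-1,0,0,0,0,0,0,0,0,0,0,0],
)

```text
time: 30.72
eef_pos: [0.5239, 0.3732, 0.202]
tcp_rot: [1.0, 0.02, 0.002, -0.001]
contact_force: [0.1, -0.2, -1.1]
opening: 0.457
finger_force: 50.8
```

Run:
```python
from h import *
s=ctrl.get_state();print(s['time'],s['eef_pos'],s['opening'],yaw(),rows(*(tgt(-.034)-.001*AX),.2,.122))
```

```text
30.7167 [0.52388989 0.37321314 0.20200846] 0.45715989441615984 0.04080192420227986 [ 0.97 27.28  0.08 -0.81]
```

Emit:
arm_command(
  steps=[0,0.035,0.974,0,0,0,0.035,0.974,0,0,0,0.035,0.974,0,0,0,0.035,0.974,0,0,0,0.035,0.974,0,0,0,0.035,0.974,0,0,0,0.035,0.974,0,0,0,0.035,0.974,0,0],
)

```text
time: 31.38
eef_pos: [0.5363, 0.1772, 0.1969]
tcp_rot: [1.0, 0.02, -0.003, 0.0]
contact_force: [-0.4, 0.4, -2.0]
opening: 0.453
finger_force: 50.9
```

Emit:
arm_command(
  steps=[0,0.035,0.974,0,0,0,0.035,0.974,0,0,0,0.035,0.974,0,0,0,0.035,0.974,0,0,0,0.035,0.974,0,0,0,0.035,0.974,0,0,0,0.035,0.974,0,0,0,0.035,0.974,0,0],
)

```text
time: 32.05
eef_pos: [0.5513, -0.0166, 0.197]
tcp_rot: [1.0, 0.02, -0.002, -0.001]
contact_force: [1.2, 0.6, -1.8]
opening: 0.454
finger_force: 50.9
```

Emit:
arm_command(
  steps=[0,0.035,0.974,0,0,0,0.035,0.974,0,0,0,0.035,0.974,0,0,0,0.035,0.974,0,0,0,0.035,0.974,0,0,0,0.035,0.974,0,0,0,0.035,0.974,0,0,0,0.035,0.974,0,0],
)

```text
time: 32.72
eef_pos: [0.5664, -0.2105, 0.1967]
tcp_rot: [1.0, 0.02, -0.002, -0.001]
contact_force: [1.7, 0.4, -1.6]
opening: 0.456
finger_force: 50.9
```

Emit:
arm_command(
  steps=[0,0.035,0.974,0,0,0,0.035,0.974,0,0,0,0.035,0.974,0,0,0,0.035,0.974,0,-0.81,0,0,0,1,0,0,0,0,1,0,0,0,0,1,0,0,0,0,1,0],
)

```text
time: 33.38
eef_pos: [0.5735, -0.3063, 0.0957]
tcp_rot: [0.998, 0.061, -0.002, -0.002]
contact_force: [1.0, -1.0, -2.9]
opening: 0.456
finger_force: 51.0
```

Emit:
arm_command(
  steps=[0,0,0,0,0,0,0,0,0,0,0,0,0,0,0,0,0,0,0,0],
)

```text
time: 33.72
eef_pos: [0.5764, -0.3079, 0.102]
tcp_rot: [0.998, 0.061, 0.001, 0.001]
contact_force: [1.4, -0.1, -1.0]
opening: 0.456
finger_force: 51.0
```

Run:
```python
from h import *
s=ctrl.get_state();print(s['time'],s['eef_pos'],s['opening'],s['finger_force'],yaw(),rows(*(tgt(-.034)-.001*AX),.024,.122))
im,m=wrist('w13')
# held mould end-face geometry
hsv=cv2.cvtColor(im,cv2.COLOR_BGR2HSV);g=cv2.cvtColor(im,6);print([int(g[v,275]) for v in range(200,330,5)],[int(g[v,275]) for v in range(200,330,5)][:0])
g5=cv2.cvtColor(cv2.imread('pics/w5.png'),6);print([int(g5[v,275]) for v in range(200,330,5)])
```

```text
33.7167 [ 0.57637009 -0.30791778  0.10198688] 0.45583351500228425 50.956581830978394 0.12194390522543153 [-0.02 -0.03  3.12 -0.  ]
[189, 218, 212, 205, 125, 137, 168, 169, 166, 167, 166, 166, 166, 163, 164, 162, 117, 112, 112, 110, 107, 110, 110, 112, 109, 108] []
[213, 189, 190, 114, 111, 112, 166, 169, 167, 168, 166, 164, 165, 163, 163, 106, 102, 110, 110, 111, 109, 108, 110, 108, 109, 107]
```

Emit:
arm_command(
  steps=[0,0,-0.03,1,0,0,0,0,0.3,0,0,0,0,0.3,0,0,-0.02,0,0.3,0,0,-0.02,0,0.3,0,0,-0.02,0,0.3,0,0,0,0,0,0],
  squeeze=20,
)

```text
time: 34.35
eef_pos: [0.5766, -0.3082, 0.0406]
tcp_rot: [0.998, 0.061, 0.003, 0.002]
contact_force: [3.1, -1.0, 5.0]
opening: 0.453
finger_force: 52.4
```

Run:
```python
from h import *
s=ctrl.get_state();print(s['time'],s['eef_pos'],s['contact_force'],s['opening'],yaw(),rows(*(tgt(-.034)-.001*AX),.022,.122))
```

```text
34.35 [ 0.57658555 -0.30819537  0.04059634] [ 3.06242401 -0.96644692  5.02991864] 0.45269753977966226 0.12273301038381304 [-0.03 -0.04  0.74  0.01]
```

Emit:
arm_command(
  steps=[0,-0.05,-0.04,0.25,0,0,-0.02,0,0.25,0,0,0,0,0.2,0,0,0,0,0,0,0,0,0,0,0],
)

```text
time: 34.77
eef_pos: [0.574, -0.3074, 0.0226]
tcp_rot: [0.998, 0.061, 0.002, 0.002]
contact_force: [3.4, -0.9, 6.2]
opening: 0.453
finger_force: 52.7
```

Run:
```python
from h import *
s=ctrl.get_state();print(s['time'],s['eef_pos'],s['contact_force'],s['opening'],yaw(),rows(*(tgt(-.034)-.001*AX),.022,.122))
```

```text
34.7667 [ 0.5739802  -0.30735927  0.02264592] [ 3.36295686 -0.94677968  6.24373394] 0.4531608347495622 0.12207584675411234 [0.07 0.   0.03 0.  ]
```

Emit:
arm_command(
  steps=[60,0,0,0,0,60,0,0,0,0,60,0,0,0,0,60,0,0,-0.5,0,60,0,0,-1,0,60,0,0,-1,0,60,0,0,-1,0,60,0,0,-1,0],
)

```text
time: 35.43
eef_pos: [0.5714, -0.3056, 0.134]
tcp_rot: [0.998, 0.061, -0.0, -0.0]
contact_force: [0.7, 0.1, -0.4]
opening: 0.602
finger_force: 0.0
```

Emit:
arm_command(
  steps=[0,-0.3,-1,-1,0,0,-0.3,-1,-1,0,0,-0.3,-1,-1,0,0,-0.3,-1,-1,0,0,-0.3,-1,-0.5,0,0,-0.3,-1,0,0,0,-0.3,-1,0,0,0,-0.3,-0.8,0,0],
)

```text
time: 36.1
eef_pos: [0.4876, -0.118, 0.2459]
tcp_rot: [0.998, 0.061, 0.0, -0.0]
contact_force: [-0.5, 0.2, -0.3]
opening: -0.002
finger_force: 0.0
```

Emit:
arm_command(
  steps=[0,-0.4,0,0,0,0,0,0,0,0,0,0,0,0,0],
)

```text
time: 36.35
eef_pos: [0.4786, -0.1213, 0.2455]
tcp_rot: [0.998, 0.061, 0.0, 0.0]
contact_force: [0.2, -0.2, -0.0]
opening: -0.001
finger_force: 0.0
```

Run:
```python
from h import *
s=ctrl.get_state();print(s['time'],s['eef_pos'],yaw())
im,m=wrist('w14')
for k in(-.102,-.034,.102):
    N=nest(k);p=proj(m,[[*N,.042]])[0]
    c,e,_=quad(im,m,p,.042,(0,0,150),(180,58,255),7);print(k,p.round(),e,((c-N)@AX).round(4),((c-N)@AY).round(4))
p=proj(m,[[.43,-.011,.034]])[0];print(p,cv2.cvtColor(im,cv2.COLOR_BGR2HSV)[int(p[1]),int(p[0])])
for lo in[(10,40,150),(13,60,150),(10,30,120)]:
    c,e,_=quad(im,m,p,.017,lo,(30,160,255),1);print('pin',c,e)
```

```text
36.35 [ 0.47855877 -0.12133477  0.24550734] 0.12133689838284256
-0.102 [534. 155.] [(0.0436, 96.92), (0.1083, 6.92)] -0.003 -0.0
-0.034 [467. 155.] [(0.0411, 96.9), (0.1085, 6.9)] -0.0039 -0.0003
0.102 [334. 155.] [(0.0406, 97.18), (0.1092, 7.18)] -0.0012 -0.0014
[169.22365367 216.84823453] [ 17 109 225]
pin [0.41102322 0.05743493] [(0.2687, 90.14), (0.2432, 0.14)]
pin [0.41102322 0.05743493] [(0.2687, 90.14), (0.2432, 0.14)]
pin [ 0.47278271 -0.1647883 ] [(0.7133, 90.03), (0.3705, 0.03)]
```

View pics/w14.png

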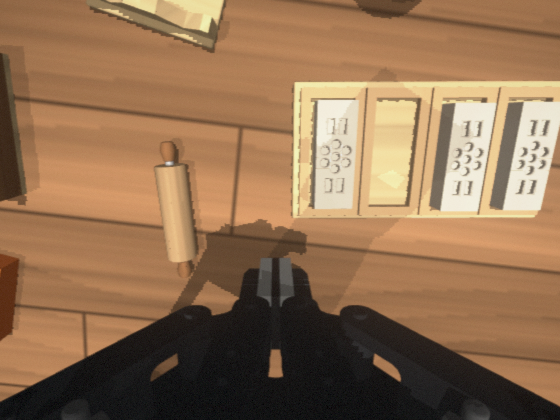

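All three moulds are seated: sizes match at z = 42 mm, offsets are at most 4 mm, and angles are within 0.3°. The pin's axis runs from (168,143) to (185,276), with roller ends at (172,164) and (181,261).

Run:
```python
from h import *
m=dict(np.load('pics/w14.npz'))
P=ray(m,[(168,143),(185,276)],.017);v=P[0]-P[1];print(P,np.hypot(*v),np.arctan2(v[1],v[0]),P.mean(0))
P=ray(m,[(157,166),(187,163),(166,261.5),(196,259)],.020);v=P[:2].mean(0)-P[2:].mean(0);print(P,np.hypot(*v),np.arctan2(v[1],v[0]),P.mean(0),np.hypot(*(P[0]-P[1])))
```

```text
[[ 0.50771998 -0.00203988]
 [ 0.35143673 -0.02753053]] 0.15834843720277306 0.16168175357719683 [ 0.42957836 -0.01478521]
[[ 0.48187326  0.00820464]
 [ 0.48908918 -0.02417327]
 [ 0.36930879 -0.00497   ]
 [ 0.37679835 -0.04014055]] 0.11336794220277795 0.1288845529467345 [ 0.4292674  -0.01526979] 0.03317226147923312
```

Emit:
arm_command(
  steps=[0,0.91,-0.77,0,0,0,0.91,-0.77,0,0,0,0.91,-0.77,0,0,0,0.91,-0.77,0,0,0,0.91,-0.77,0,0,0,0.91,-0.77,0,0,0,0,0,-1,0.78,0,0,0,-1,0.78],
)

```text
time: 37.07
eef_pos: [0.6007, 0.0108, 0.2921]
tcp_rot: [1.0, -0.018, -0.003, -0.0]
contact_force: [0.5, -0.9, 1.1]
opening: -0.002
finger_force: 0.0
```

Emit:
arm_command(
  steps=[0,0,0,0,0.78,0,0,0,0,0.78,0,0,0,0,0,0,0,0,0,0],
)

```text
time: 37.4
eef_pos: [0.6007, 0.0095, 0.2945]
tcp_rot: [0.996, -0.095, -0.0, 0.0]
contact_force: [0.2, -0.6, -0.3]
opening: 0.0
finger_force: 0.0
```

Run:
```python
from h import *
s=ctrl.get_state();print(s['time'],s['eef_pos'],yaw())
im,m=wrist('w15')
p=proj(m,[[.671,.0145,.01]])[0]
for lo in[(17,60,120),(18,60,120),(19,50,100)]:
    c,e,mk=quad(im,m,p,.03,lo,(40,255,255),5);print(c,e)
# symmetric-height check: cheek-only and base-only extents along rack axes
c,e,mk=quad(im,m,p,.042,(18,60,120),(40,255,255),5);print('z42',c,e)
c,e,mk=quad(im,m,p,.010,(18,60,120),(40,255,255),5);print('z10',c,e)
R=cv2.Rodrigues(m['rvec'])[0];print('cam',-R.T@m['tvec'])
q=ray(ctrl.camera_model('top'),[(291,250)],.017)
print('pin rows',rows(.4453,-.0105,.1,.155))
```

```text
37.4 [0.60065954 0.00954586 0.29450389] -0.18932521427448662
[0.67404193 0.01319759] [(0.1046, 168.77), (0.1351, 78.77)]
[0.67468127 0.01281178] [(0.1033, 169.12), (0.135, 79.12)]
[0.67418982 0.01297091] [(0.1023, 169.12), (0.1347, 79.12)]
z42 [0.67456525 0.01229668] [(0.1002, 169.12), (0.131, 79.12)]
z10 [0.67487445 0.01367034] [(0.1084, 169.12), (0.1416, 79.12)]
cam [ 0.67075125 -0.00465143  0.4367917 ]
pin rows [-5.94  1.96  7.77 -3.44]
```

Rack centre is (0.6748, 0.0125) with x axis at −0.191 rad, and the camera was directly above it. The cup stands by the +y row, so I'll use the −y row at (0.668, −0.0228). Next, the pin.

Emit:
arm_command(
  steps=[75,-0.74,0.245,0.75,0,75,-0.74,0.245,0.75,0,75,-0.74,0.245,0.75,0,75,-0.74,0.245,0.75,0,75,-0.74,0.245,0.75,0,75,-0.74,0.245,0.75,0,75,-0.74,0.245,0.75,0,75,-0.74,0.245,0.75,0],
)

```text
time: 38.12
eef_pos: [0.4445, -0.0101, 0.1439]
tcp_rot: [0.996, -0.094, -0.0, -0.0]
contact_force: [0.3, 0.5, -0.2]
opening: 0.751
finger_force: 0.0
```

Emit:
arm_command(
  steps=[75,0,0,0.5,-0.86,75,0,0,0,-0.86,75,0,0,0,-0.86,75,0,0,0,-0.86,75,0,0,0,0,75,0,0,0,0],
)

```text
time: 38.62
eef_pos: [0.4456, -0.01, 0.1324]
tcp_rot: [0.997, 0.076, -0.0, -0.0]
contact_force: [-0.6, 0.3, -0.0]
opening: 0.75
finger_force: 0.0
```

Run:
```python
from h import *
s=ctrl.get_state();print(s['time'],s['eef_pos'],yaw(),rows(.4453,-.0105,.001,.155))
im,m=wrist('w16');tm=ctrl.camera_model('top')
# pin recheck: roller cross-section midpoints at two x stations, by brightness rows between wood and roller
hsv=cv2.cvtColor(im,cv2.COLOR_BGR2HSV);g=cv2.cvtColor(im,6)
P=[[.4295+d*np.cos(.155),-.013+d*np.sin(.155),.03] for d in(-.04,0,.03,.05,.075)];q=proj(m,P);print(q.round())
for u,v in q[2:4]: print(int(v),[int(g[int(v),c]) for c in range(int(u)-60,int(u)+61,4)])
```

```text
38.6167 [ 0.44557549 -0.00998327  0.13237462] 0.15207009069763336 [-0.01  0.02  5.25 -0.03]
[[275. 281.]
 [275. 234.]
 [275. 196.]
 [275. 170.]
 [275. 134.]]
196 [176, 176, 173, 174, 174, 173, 174, 173, 176, 174, 109, 133, 154, 169, 176, 183, 183, 181, 173, 173, 150, 151, 153, 150, 153, 151, 151, 152, 152, 152, 155]
169 [176, 176, 178, 176, 176, 176, 175, 172, 171, 171, 117, 159, 173, 190, 171, 186, 185, 201, 189, 171, 158, 145, 143, 143, 144, 143, 143, 141, 144, 143, 143]
```

Pin is centred and aligned under the gripper (roller 255–295 about u = 275).

Emit:
arm_command(
  steps=[75,0,0,1,0,75,0,0,1,0,75,0,0,1,0,75,0,0,1,0,75,0,0,0.8,0,75,0,0,0.4,0,75,0,0,0,0,75,0,0,0,0],
)

```text
time: 39.33
eef_pos: [0.4458, -0.0098, 0.0027]
tcp_rot: [0.997, 0.077, -0.0, -0.0]
contact_force: [0.1, -0.5, -0.8]
opening: 0.753
finger_force: 0.0
```

Emit:
arm_command(
  steps=[0,0,0,0,0,0,0,0,0,0,0,0,0,0,0,0,0,0,0,0,0,0,0,0,0,0,0,0,0,0],
  squeeze=40,
)

```text
time: 39.83
eef_pos: [0.4471, -0.0101, 0.0043]
tcp_rot: [0.997, 0.077, 0.001, 0.001]
contact_force: [-1.6, 0.4, 5.5]
opening: 0.385
finger_force: 39.4
```

Emit:
arm_command(
  steps=[0,0,0,-0.6,0,0,0,0,-1,0,0,0,0,-1,0,0,0,0,-1,0,0,0,0,-1,0,0,0,0,0,0],
)

```text
time: 40.33
eef_pos: [0.4492, -0.0106, 0.1232]
tcp_rot: [0.997, 0.077, 0.005, 0.002]
contact_force: [1.9, -0.8, 0.1]
opening: 0.384
finger_force: 40.1
```

Run:
```python
from h import *
print(ctrl.get_state()['eef_pos'],yaw(),rows(.6798,-.0251,.1,-.191))
```

```text
[ 0.44916852 -0.01055621  0.12316551] 0.15390525152842252 [9.03 1.99 0.93 3.45]
```

Emit:
arm_command(
  steps=[0,1,0.22,0,0,0,1,0.22,0,0,0,1,0.22,0,0,0,1,0.22,0,0,0,1,0.22,0,0,0,1,0.22,0,0,0,1,0.22,0,0,0,1,0.22,0,0],
)

```text
time: 41.0
eef_pos: [0.6504, -0.0225, 0.116]
tcp_rot: [0.997, 0.077, -0.001, -0.0]
contact_force: [-0.4, -0.3, -0.8]
opening: 0.382
finger_force: 40.1
```

Emit:
arm_command(
  steps=[0,1,0.23,0,0,0,0.1,0,0,0.86,0,0,0,0,0.86,0,0,0,0,0.86,0,0,0,0,0.87,0,0,0,0,0,0,0,0,0,0,0,0,0,0,0],
)

```text
time: 41.67
eef_pos: [0.6776, -0.024, 0.1169]
tcp_rot: [0.996, -0.095, -0.001, -0.0]
contact_force: [-0.0, 0.0, -1.8]
opening: 0.385
finger_force: 40.2
```

Run:
```python
from h import *
s=ctrl.get_state();print(s['eef_pos'],s['finger_force'],s['opening'],yaw(),rows(.6798,-.0251,.034,-.191))
im,m=wrist('w17');g=cv2.cvtColor(im,6)
# expected held-pin roller front end if still level & centred (grip 16 mm off)
z=s['eef_pos'][2]+.0127;a=yaw();e=np.array([np.cos(a),np.sin(a)])
for d in(.039,.064): print(d,proj(m,[[*(s['eef_pos'][:2]+d*e),z]]).round())
print([(v,int(g[v,276])) for v in range(60,280,8)])
```

```text
[ 0.67764284 -0.02400059  0.11685287] 40.1890504360199 0.3845212280373371 -0.18938215841751063 [0.09 0.03 3.31 0.02]
0.039 [[273. 201.]]
0.064 [[273. 137.]]
[(60, 150), (68, 158), (76, 158), (84, 151), (92, 145), (100, 153), (108, 148), (116, 151), (124, 160), (132, 150), (140, 91), (148, 127), (156, 125), (164, 125), (172, 124), (180, 122), (188, 120), (196, 185), (204, 188), (212, 95), (220, 172), (228, 170), (236, 171), (244, 172), (252, 173), (260, 171), (268, 170), (276, 168)]
```

Pin is held level as expected (handle tip seen at v≈138, predicted 137). Lower into the V's.

Emit:
arm_command(
  steps=[0,0.09,0.03,0.7,0.02,0,0,0,0.7,0,0,0,0,0.6,0,0,0,0,0.5,0,0,0,0,0.4,0,0,0,0,0.4,0,0,0,0,0,0,0,0,0,0,0],
)

```text
time: 42.38
eef_pos: [0.6802, -0.0253, 0.0349]
tcp_rot: [0.995, -0.096, -0.0, 0.0]
contact_force: [-0.0, -0.2, -0.9]
opening: 0.388
finger_force: 40.0
```

Run:
```python
from h import *
s=ctrl.get_state();print(s['eef_pos'],s['contact_force'],s['opening'],yaw(),rows(.6798,-.0251,.0323,-.191))
```

```text
[ 0.68018217 -0.02525149  0.03489293] [-0.02401848 -0.15217226 -0.88528259] 0.38844589854115036 -0.19281793110656317 [-0.02 -0.    0.1  -0.02]
```

Emit:
arm_command(
  steps=[0,0,0,0.12,0,0,0,0,0,0,0,0,0,0,0,50,0,0,0,0,70,0,0,0,0,70,0,0,0,0,70,0,0,0,0],
)

```text
time: 42.97
eef_pos: [0.68, -0.0254, 0.032]
tcp_rot: [0.995, -0.096, -0.0, 0.0]
contact_force: [0.0, -0.0, -0.9]
opening: 0.702
finger_force: 0.0
```

Emit:
arm_command(
  steps=[70,0,0,-0.5,0,70,0,0,-1,0,70,0,0,-1,0,70,0,0,-1,0,70,0,0,-1,0,70,-1,0,-1,0,70,-1,0,-1,0,70,-1,0,-1,0],
)

```text
time: 43.63
eef_pos: [0.6056, -0.0108, 0.2216]
tcp_rot: [0.995, -0.097, 0.0, 0.0]
contact_force: [-0.2, 0.3, 0.0]
opening: 0.703
finger_force: 0.0
```

Emit:
arm_command(
  steps=[0,-0.5,0,-1,0,0,0,0,-1,0,0,0,0,0,0,0,0,0,0,0],
)

```text
time: 43.97
eef_pos: [0.5951, -0.0086, 0.2731]
tcp_rot: [0.995, -0.096, 0.003, 0.0]
contact_force: [-0.1, 0.2, -0.4]
opening: 0.133
finger_force: 0.0
```

Run:
```python
from h import *
s=ctrl.get_state();print(s['time'],s['eef_pos'])
im,m=wrist('w18');hsv=cv2.cvtColor(im,cv2.COLOR_BGR2HSV)
V=np.array([.6680,-.0228]);e=np.array([.9818,-.1898]);f=np.array([.1898,.9818])
print('vee px',proj(m,[[*V,.062]]).round())
# colour profile along pin axis and across it
for nm,pts in[('along',[[*(V+d*e),.05] for d in np.arange(-.095,.096,.005)]),('across',[[*(V+d*f),.055] for d in np.arange(-.04,.041,.004)])]:
    q=proj(m,pts).astype(int);print(nm,[tuple(int(x) for x in hsv[v,u]) if 0<=v<420 else None for u,v in q])
g0=cv2.imread('pics/w15.png')
```

```text
43.9667 [ 0.59511195 -0.0085919   0.27307638]
vee px [[274. 114.]]
along [(13, 129, 166), (14, 130, 172), (13, 127, 171), (13, 139, 182), (13, 140, 178), (13, 138, 179), (13, 137, 180), (16, 104, 227), (18, 104, 236), (18, 99, 237), (18, 105, 236), (18, 100, 237), (18, 104, 235), (18, 102, 238), (18, 101, 237), (18, 102, 237), (17, 104, 237), (18, 103, 235), (18, 102, 236), (18, 104, 235), (18, 102, 235), (18, 100, 237), (18, 101, 235), (18, 103, 235), (18, 102, 234), (18, 105, 233), (17, 102, 234), (17, 106, 232), (17, 106, 231), (17, 106, 232), (12, 94, 152), (14, 139, 184), (13, 138, 189), (13, 141, 186), (13, 138, 174), (13, 129, 191), (13, 128, 185), (13, 128, 196), (13, 129, 201)]
across [(14, 125, 147), (13, 124, 138), (14, 126, 128), (13, 118, 121), (19, 96, 233), (19, 93, 233), (16, 113, 156), (16, 110, 188), (16, 111, 210), (17, 107, 227), (18, 104, 235), (17, 106, 227), (16, 109, 220), (16, 110, 188), (21, 91, 232), (23, 82, 244), (23, 83, 244), (23, 80, 244), (23, 81, 245), (23, 83, 244), (23, 82, 244)]
```

Run:
```python
from h import *
im=cv2.imread('pics/w18.png');m=dict(np.load('pics/w18.npz'));hsv=cv2.cvtColor(im,cv2.COLOR_BGR2HSV)
V=np.array([.6680,-.0228]);e=np.array([.9818,-.1898]);f=np.array([.1898,.9818])
D=np.arange(-.016,.0161,.001);h=[]
for a in(-.074,-.068,.056,.064,.070):   # handles: reddish, dark against wood/shadow
    q=proj(m,[[*(V+a*e+d*f),.045] for d in D]).astype(int);h.append([int(hsv[v,u][1]) for u,v in q])
    s=np.array(h[-1]);print(a,s[::2].tolist())
for a in(-.02,0,.02):                   # roller between the cheeks
    D2=np.arange(-.03,.031,.002);q=proj(m,[[*(V+a*e+d*f),.045] for d in D2]).astype(int);print(a,[int(hsv[v,u][0]) for u,v in q],[int(hsv[v,u][2]) for u,v in q])
```

```text
-0.074 [130, 129, 132, 128, 136, 138, 139, 140, 137, 137, 138, 137, 128, 128, 126, 130, 131]
-0.068 [127, 130, 130, 126, 130, 137, 139, 137, 139, 136, 134, 131, 126, 125, 128, 126, 128]
0.056 [128, 128, 126, 128, 125, 130, 121, 107, 94, 111, 128, 129, 129, 128, 127, 128, 128]
0.064 [127, 127, 126, 126, 128, 139, 137, 137, 139, 135, 139, 135, 129, 128, 130, 128, 129]
0.07 [128, 126, 128, 125, 133, 137, 137, 134, 137, 138, 139, 135, 129, 126, 127, 127, 126]
-0.02 [13, 14, 22, 20, 20, 20, 20, 16, 15, 15, 16, 16, 16, 17, 17, 18, 17, 17, 16, 16, 16, 16, 16, 20, 25, 26, 25, 25, 25, 25, 25] [172, 173, 235, 235, 235, 235, 232, 157, 170, 172, 182, 220, 226, 227, 231, 237, 235, 229, 227, 222, 218, 198, 176, 209, 244, 245, 245, 245, 245, 245, 245]
0 [14, 15, 19, 19, 19, 19, 18, 16, 16, 16, 16, 16, 16, 17, 17, 18, 18, 17, 16, 16, 16, 16, 16, 17, 23, 23, 23, 23, 23, 23, 23] [123, 128, 228, 233, 232, 233, 211, 156, 179, 188, 202, 220, 223, 227, 231, 235, 232, 227, 224, 220, 207, 188, 173, 188, 243, 244, 244, 243, 244, 244, 244]
0.02 [13, 14, 23, 23, 21, 21, 17, 16, 16, 15, 15, 16, 16, 16, 17, 18, 17, 16, 16, 16, 16, 16, 16, 27, 28, 28, 27, 28, 28, 28, 28] [174, 164, 228, 237, 240, 242, 217, 166, 192, 195, 202, 221, 225, 226, 229, 235, 231, 224, 220, 218, 202, 185, 158, 224, 245, 244, 241, 243, 244, 244, 242]
```

The pin is seated: both handles are centred within about 1 mm of the row, with the correct apparent width at z = 45 mm. Handing in.

Run:
```python
from h import *
print(ctrl.sign_off())
```

```text
the job is handed in; nothing more can be done
None
```

Job handed in after about 44 s of robot time, verdict not shown: all three moulds measured seated in their nests (offsets up to 4 mm), the one pin measured seated in the rack's −y row, and no bystander knowingly touched.

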